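Cock a spring clamp arm, load a key-fob blank, trip the latch

TASK

Clamp the loose brass key-fob blank in the spring jig. Swing the sprung arm back by its T-handle just until its latch clicks in and holds it by itself, feeling for the catch and not straining the arm against the rubber stop behind it; then lay the blank flat in the nest between the locating pins, its ring hole at the handle end. Then press the red trigger, without ramming it, so that the arm snaps down onto the blank, and leave the other things on the bench where they are.

Things in the scene. Friction and masses are not known exactly. Their poses are not given: they have to be found in the camera images.
- hinge (a point): Centre of the arm's hinge pin on the green bench jig, 70 mm up. Jig axes: z up, hinge axis y; the arm at rest points along -x from here, the trigger lies on the +x side. The jig is fixed to the bench, its place and heading vary. Base plate 100 mm wide, 10 mm thick, from 155 mm on the -x side to 95 mm on the +x side of the hinge.
- swing (a joint): Arm angle about the hinge, rad: 0 = down at rest, growing as it swings up and back over the hinge; pi/2 upright; about 0.06 clamping a blank. Spring: 8 to 9 N at the handle to lift it, 13 to 16 N upright. The latch clicks in at an angle set by the fitter, not given, between 1.38 and 1.94; until then a released arm snaps down. Caught, it follows the hand back by under 0.05 rad and its pull is gone.
- handle (a point): Middle of the round T-handle on the arm's end, 165 mm from the hinge; moves with the arm (at rest level, 70 mm up; base plate's end or bench below). The bar runs along the jig's y, 125 mm long, 17 mm thick. The two arm straps (18 mm deep) take its middle 28 mm; the black grips, 20 to 60 mm off the middle on each side, are free all round.
- buffer: Black rubber stop under the hinge, 12 x 30 x 22 mm, origin under its face. A hub lug meets it about 0.035 rad (5 to 6 mm at the handle) past the catch; from there the handle force climbs by 1.5 to 4 N per mm above the spring's pull. It must not take more than 50 N, which is about 12 N extra at the handle.
- nest (a point): Centre of the nest floor, 115 mm from the hinge on the jig's -x side, 30 mm up; axes as the jig's; under the arm until that is cocked. Floor 92 mm long (x), 22 mm wide, its ends (beyond x = +-23) 50 mm wide. The blank lies along x, hole on the -x side, 2 mm play to 5 mm pins 8.5 mm tall: ends (x +-36.5, y 0), sides (x +-27, y +-17.5). Fingers may dip 18 mm below the floor between the side pins.
- trigger (a point): Centre of the red trigger pad's top face (24 x 24 mm) at rest, 140 mm from the hinge on the jig's +x side, 58 mm up; it stays there in the readings. Pressed straight down with 5 to 10 N it pulls the latch out of the cocked arm after 8 to 16 mm; its end comes at 25 mm. It must not be pushed with more than 40 N. It springs back up. The pad is part of the latch (the sear).
- blank_mid (a point): Centre (half-way up) of the key-fob blank: a brass plate 64 x 26 x 10 mm, 90 g, lying loose and flat on the bench; long axis x, z up.
- blank_hole (a point): Centre of the blank's 9 mm ring hole, 24 mm from the blank's centre along its -x.
- rivet_tray: Bystander: black tray of rivets, 120 x 85 x 22 mm, origin under its centre.
- pad_tin: Bystander: open yellow tin with a white pad, 75 x 55 x 28 mm, origin under its centre.
- split_ring: Bystander: steel key ring lying flat, 34 mm across, 4 mm thick, origin under its centre.
- glue_bottle: Bystander: pale translucent bottle with red cap, 48 mm across, 110 mm tall, origin under its centre.
There are look-alikes about, which are no part of the job. What is shaped like the part that bears blank_mid but green or orange is not meant.

How it is judged:
By the outcome, as a careful person would: the job done as asked, in the order asked, and still so for the second after the job is handed in, with the robot touching nothing.
It also fails if it takes over 72 s, if anything falls off the work surface, if the arm or the gripper's body presses on something with over 40 N, if the wrist force passes 120 N, or if a joint passes its speed limit or range.

ROBOT

A 6-joint arm with a two-finger parallel gripper is mounted at the origin on the work surface. World frame = base frame: x ahead of the robot, y to its left, z up, the work surface at z = 0. Lengths are in mm, angles in rad, forces in N, time in s.
With the tool pointing down it reaches from about 350 to 875 mm from the base axis. Payload 4.2 kg.
Tool frame: the origin (TCP) lies at the very end of the fingers, on their centre line; the grasp point (between the pads) lies 19 mm behind it; z points along the fingers, x is the direction in which the jaws open and shut, and the axes are right-handed (so a half turn about z gives the same grasp; the last joint's range is limited). The gripper opens to 85 mm and grips with 20 to 120 N. Pads are 22 mm wide; open, the fingers measure 114 mm over their backs; the gripper's body (76 mm by 85 mm) begins 54 mm behind the grasp point. The pads swing forward as they close: fully open they stand 13 mm farther back than shut.
Start: joints at [1.393, 0.385, 0.008, 0, -1.194, -0.259], TCP at [264.368, 566.312, 231.312] pointing down, gripper open.
Joint ranges: [-3.14, 3.14], [-1.21, 2.06], [-1.07, 1.41], [-3.16, 2.05], [-2.99, -0.16], [-3.1, 3.1]. Speed limits (rad/s): [2.79, 2.79, 3.14, 3.14, 3.14, 3.14].

INTERFACE

Orientations are given as [roll, pitch, yaw] about the fixed x, y, z axes, in that order (R = Rz(yaw) Ry(pitch) Rx(roll)).
In Python, from workcell import env gives the robot as it stands.
- The arm moves only by the tool step_arm, never from a script. Its arguments are lists of equal length, an entry for each row: "delta_rot": the turn, a rotation vector about the tool's x, y, z in degrees, a list of three; "dp": the shift along the tool's x, y, z in cm, a list of three; "jaw": the closure, from -1 (fully open) to 1 (shut). In form: {"delta_rot": [[rx, ry, rz], ...], "dp": [[dx, dy, dz], ...], "jaw": [jaw, ...]}. A call has 1 to 20 rows; each row is the pose to reach, as a shift and turn from the pose commanded when the call began, along the tool's axes at that moment; what a row does not reach only later rows make up. A row lasts 1/12 s, in which the tool goes at most 41.7 mm and 7.16 degrees, less where a joint would pass 70% of its speed; a pose out of reach is approached as far as the arm can. A call with a gripper value outside its range is refused whole. The fingers move at their own pace and stop on an object; "force" is the grip in N (left out, the last holds). Time passes only in rows, so rows that repeat a pose let the fingers close. It gives the time, the measured TCP pose, the force and the opening at its end, in the units of the state.
- env.read_state(): the state, without advancing time (a new reading comes with each control period).
- env.capture(name): name is "side" or "top"; returns the picture (400x640x3 uint8, red, green, blue); there is no depth.
- env.get_calibration(name): a dict with "camera_matrix" (3x3 intrinsics, pixels), "k1" (the pictures are not rectified: a ray, as slopes to the right and down, at radius r is drawn at 1 + k1 r^2 times it, then the intrinsics apply), "R" (3x3) and "t" (3): a world point X has camera coordinates R X + t. Camera axes: x right, y down, z forward; pixel columns grow to the right and rows downward; lengths in mm; the calibration is good to about 2 mm. A picture is of the moment at which its call begins. get_calibration takes no time and is no camera call.
- env.job_done(): hands the job in, once; it reports no verdict.
The state is a dict: "time": time; "joints": joint angles; "qd": joint speeds; "joint_torque": joint torques, N m; "ee_pos": TCP position; "tool_rot": TCP orientation; "contact_force": force on the tool from outside, world axes, zero at the start; "moment": the same for the moment, N m; "finger_gap": opening from 0.0 (shut) to 1.0 (fully open).
Only numpy, scipy, OpenCV 4.12 (cv2) and the standard library are available. Lean on these libraries where they do the work, as an engineer would, in place of code of your own. Each camera call takes 0.05 s, during which the arm holds its last target.

## Working session

There is one attempt and no reset: what is moved stays moved. The work goes in short steps, Python scripts to look and compute and a tool call to move; the robot and the scene stay as the last step left them, time stands still between calls to the robot, and variables do not carry over. Pictures are saved under pics/ and viewed, and the job is handed in when it is done.

Besides the shell and the picture viewer there is one more tool, called after "Request:" as name(argument=value, ...), one argument or row to a line, values as JSON. step_arm: Moves the arm, as the interface text tells. Its arguments: {"type":"object","properties":{"delta_rot":{"type":"array"},"dp":{"type":"array"},"jaw":{"type":"array"},"force":{"type":"number"}},"required":["delta_rot","dp","jaw"]}

```bash
ls; mkdir -p pics; python3 - <<'E'
from workcell import env
import cv2
for n in("side","top"):
    im=env.capture(n); cv2.imwrite(f"pics/{n}0.png",im[:,:,::-1])
    c=env.get_calibration(n); print(n,c)
print(env.read_state())
E
```

```text
pics
side {'camera_matrix': array([[364.55409855,   0.        , 319.30326904],
       [  0.        , 364.55409855, 193.72249034],
       [  0.        ,   0.        ,   1.        ]]), 'k1': -0.04970327343288289, 'R': array([[-0.65959301, -0.75162224, -0.00103185],
       [-0.49351302,  0.43412152, -0.75364674],
       [ 0.5669056 , -0.4965909 , -0.65727888]]), 't': array([418.40497015, 334.44171194, 543.69077284])}
top {'camera_matrix': array([[474.68964309,   0.        , 316.91089645],
       [  0.        , 474.68964309, 199.61696561],
       [  0.        ,   0.        ,   1.        ]]), 'k1': -0.13972913793108632, 'R': array([[ 0.01157475, -0.99985797, -0.01224982],
       [-0.99364499, -0.01012939, -0.11210278],
       [ 0.11196277,  0.01346954, -0.99362111]]), 't': array([  11.39640208,  586.28403183, 1354.83903311])}
{'time': 0.1, 'joints': array([ 1.39256179e+00,  3.85501047e-01,  6.74782654e-03, -4.42005177e-04,
       -1.19396585e+00, -2.58581848e-01]), 'qd': array([-0.00048054, -0.00217781,  0.00203656,  0.00145645,  0.00132806,
       -0.00137406]), 'joint_torque': array([ 1.16874958e-04, -3.93322670e+01,  1.88927221e+01,  4.19799596e+00,
       -2.64310875e-03,  7.96318147e-06]), 'ee_pos': array([264.18346495, 565.84898688, 230.31126375]), 'tool_rot': array([-3.14149800e+00, -1.96387055e-03, -2.00777585e+00]), 'contact_force': array([-0.66486901,  0.34423236, -0.31909953]), 'moment': array([-0.02825738, -0.00823641, -0.00227886]), 'finger_gap': 1.0009489834760095}
```

View pics/side0.png

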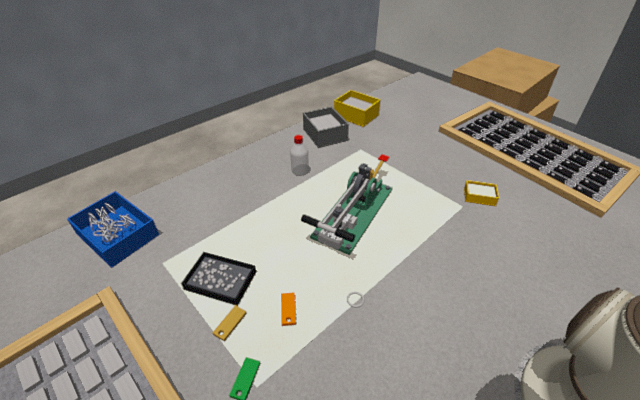

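View pics/top0.png

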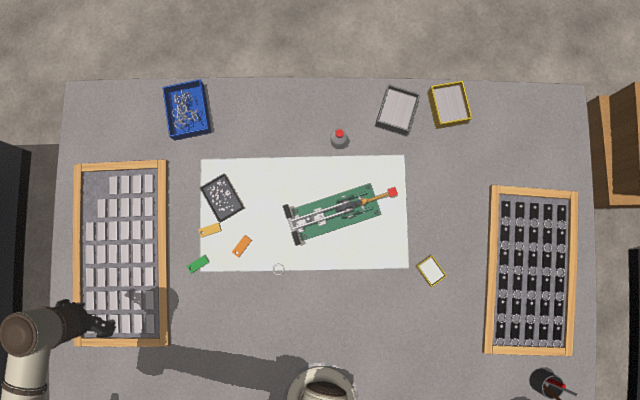

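The side view shows the jig near (350,205), with its handle at (328,228) and trigger at (384,158). The brass blank is at (230,322). In the top view the blank is at (210,230), the handle at about (292,225) and the trigger at (392,192). I'll enlarge both.

```bash
cat > h.py <<'E'
from workcell import env
import cv2, numpy as np
from scipy.optimize import brentq
from scipy.spatial.transform import Rotation as Rn
def ray(n,u,v):
    c=env.get_calibration(n);K=c['camera_matrix']
    d=np.array([(u-K[0,2])/K[0,0],(v-K[1,2])/K[1,1]]);rd=np.hypot(*d)
    if rd>0:
        r=brentq(lambda r:r*(1+c['k1']*r*r)-rd,0,1.4); d=d*r/rd
    R=np.array(c['R']);t=np.array(c['t'])
    return -R.T@t, R.T@np.array([d[0],d[1],1])
def atz(n,u,v,z):
    o,d=ray(n,u,v); return o+d*(z-o[2])/d[2]
def tri(p,q):
    A=[];b=[]
    for n,(u,v) in (("side",p),("top",q)):
        o,d=ray(n,u,v);d=d/np.linalg.norm(d);P=np.eye(3)-np.outer(d,d);A.append(P);b.append(P@o)
    x=np.linalg.lstsq(np.vstack(A),np.hstack(b),rcond=None)[0]
    return x,[np.linalg.norm(a@x-c) for a,c in zip(A,b)]
def proj(n,X):
    c=env.get_calibration(n);K=c['camera_matrix'];x=np.array(c['R'])@np.array(X,float)+c['t']
    d=x[:2]/x[2];d=d*(1+c['k1']*(d@d));return K[0,0]*d[0]+K[0,2],K[1,1]*d[1]+K[1,2]
def crop(im,u0,v0,w,h,s,name):
    c=im[v0:v0+h,u0:u0+w,::-1];cv2.imwrite(name,cv2.resize(c,None,fx=s,fy=s,interpolation=cv2.INTER_CUBIC))
E
python3 - <<'E'
import cv2
from h import crop
s=cv2.imread('pics/side0.png')[:,:,::-1];t=cv2.imread('pics/top0.png')[:,:,::-1]
crop(s,290,140,120,120,5,'pics/c1.png');crop(t,275,170,130,85,6,'pics/c2.png')
crop(s,200,280,110,75,7,'pics/c3.png');crop(t,180,210,90,65,8,'pics/c4.png')
E
```

```text
(no output)
```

View pics/c1.png

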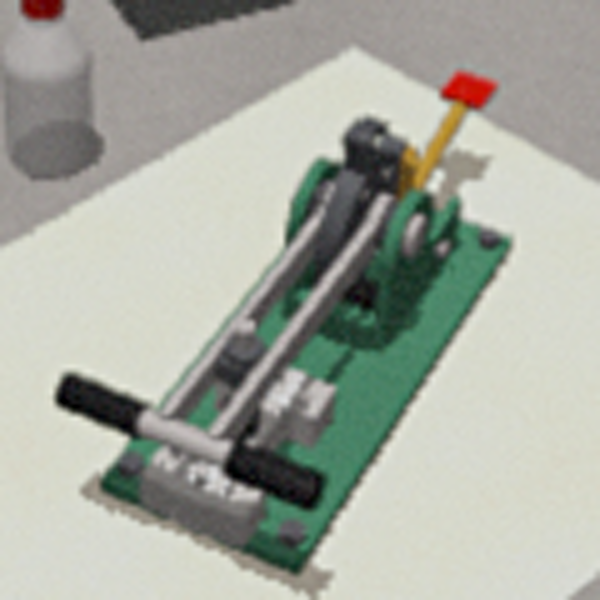

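View pics/c2.png

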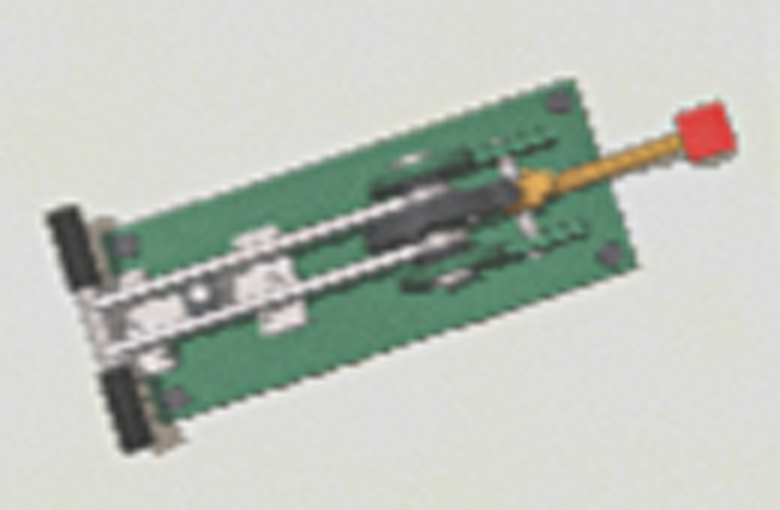

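View pics/c3.png

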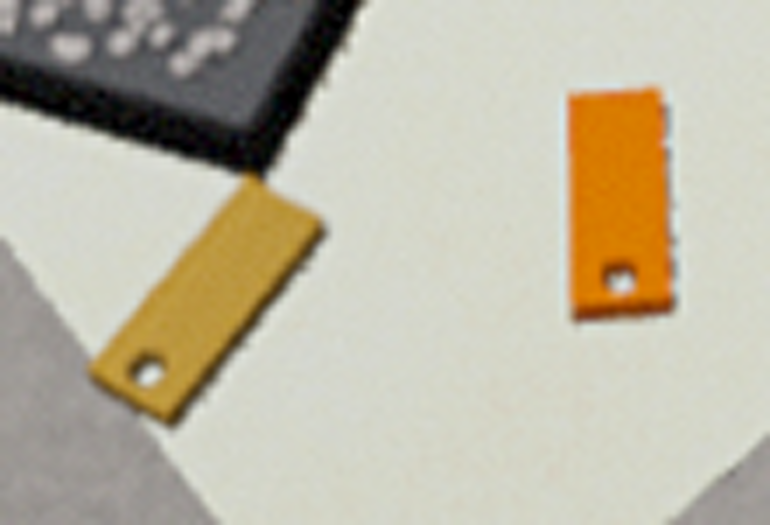

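View pics/c4.png

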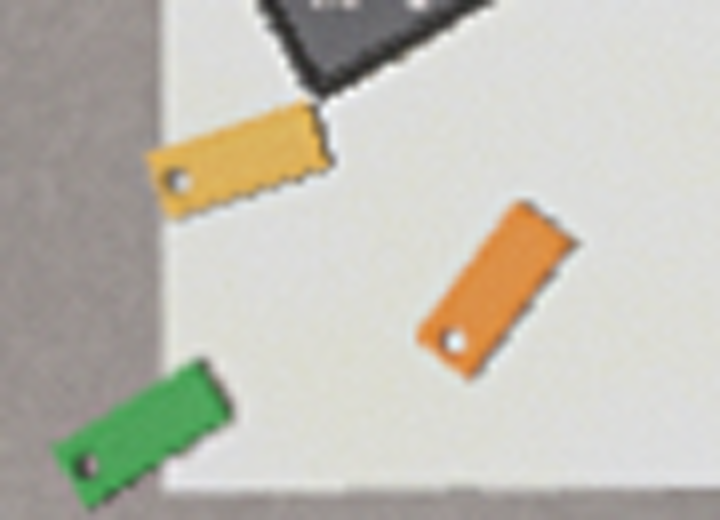

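```bash
cat > fit.py <<'E'
from h import *
from scipy.optimize import least_squares
S=lambda x,y:(290+(x+.5)/5-.5,140+(y+.5)/5-.5)
T=lambda x,y:(275+(x+.5)/6-.5,170+(y+.5)/6-.5)
S2=lambda x,y:(200+(x+.5)/7-.5,280+(y+.5)/7-.5)
T2=lambda x,y:(180+(x+.5)/8-.5,210+(y+.5)/8-.5)
J=[("side",(95,-50,10),S(512,238)),("side",(-155,-50,10),S(302,556)),("side",(-155,50,10),S(103,482)),("side",(140,0,58),S(470,91)),
("side",(-165,62.5,70),S(68,391)),("side",(-165,-62.5,70),S(314,488)),
("top",(95,50,10),T(573,78)),("top",(95,-50,10),T(638,266)),("top",(-155,50,10),T(105,228)),("top",(140,0,58),T(707,132)),
("top",(-165,62.5,70),T(63,209)),("top",(-165,-62.5,70),T(138,450))]
B=[("side",(32,13,10),S2(252,176)),("side",(32,-13,10),S2(325,226)),("side",(-32,-13,10),S2(172,417)),("side",(-32,13,10),S2(92,370)),("side",(-24,0,10),S2(148,369)),
("top",(32,13,10),T2(313,101)),("top",(32,-13,10),T2(333,162)),("top",(-32,-13,10),T2(175,218)),("top",(-32,13,10),T2(147,152)),("top",(-24,0,10),T2(177,180))]
def fit(D,x0):
    def f(p):
        c,s=np.cos(p[2]),np.sin(p[2]);r=[]
        for n,(x,y,z),uv in D:
            u=proj(n,(p[0]+c*x-s*y,p[1]+s*x+c*y,z)); r+=[u[0]-uv[0],u[1]-uv[1]]
        return np.array(r)
    for cam in ("both","side","top"):
        Dc=[d for d in D if cam in("both",d[0])]
        DD=D
        def g(p,Dc=Dc):
            c,s=np.cos(p[2]),np.sin(p[2]);r=[]
            for n,(x,y,z),uv in Dc:
                u=proj(n,(p[0]+c*x-s*y,p[1]+s*x+c*y,z)); r+=[u[0]-uv[0],u[1]-uv[1]]
            return np.array(r)
        o=least_squares(g,x0,loss='soft_l1');print(cam,o.x.round(3),o.fun.reshape(-1,2).round(1).tolist())
if __name__=="__main__":
    fit(J,[580,-50,-1.2]);fit(B,[510,300,-1.3])
    print(atz("top",278,269,4),atz("side",355,299,4), atz("top",*T2(320,98),22))
    # tray corners
E
python3 fit.py
```

```text
both [563.586 -67.807  -1.24 ] [[0.6, -0.7], [-0.4, 1.6], [-1.2, -1.0], [-0.3, -1.1], [-2.3, -1.3], [2.2, 1.4], [0.4, -0.1], [0.6, 0.3], [-1.2, 1.2], [0.1, -0.1], [-0.3, -0.6], [0.8, 1.0]]
side [562.818 -67.932  -1.237] [[0.8, -0.7], [0.1, 1.8], [-0.7, -0.7], [-0.2, -1.1], [-1.8, -1.0], [2.9, 1.6]]
top [564.465 -67.323  -1.247] [[0.4, -0.2], [0.4, 0.2], [-1.3, 0.5], [0.1, -0.1], [-0.4, -1.4], [0.4, 0.4]]
both [494.449 337.345  -1.233] [[-0.3, -0.2], [0.3, -1.2], [-0.5, -0.0], [-0.5, -0.3], [0.2, -0.4], [-0.4, 0.2], [-0.3, 0.9], [-0.7, 0.7], [0.3, 0.6], [0.3, 0.4]]
side [493.613 337.499  -1.237] [[-0.1, 0.1], [0.6, -0.8], [-0.4, 0.4], [-0.4, 0.1], [0.3, 0.0]]
top [496.134 336.94   -1.231] [[-0.2, -0.4], [-0.1, 0.3], [-0.5, 0.1], [0.4, 0.1], [0.5, -0.1]]
[382.17061617 130.62742371   4.        ] [380.96058213 131.83129158   4.        ] [518.37744958 305.08268905  22.        ]
```

```bash
cat > p.py <<'E'
from h import *
import json,os,sys
HX,HY,HA=564.0,-67.6,-1.243
def jig():
    c,s=np.cos(HA),np.sin(HA); return np.array([c,s,0]),np.array([-s,c,0]),np.array([0,0,1.])
def jp(x,y,z):
    a,b,k=jig(); return np.array([HX,HY,0])+x*a+y*b+z*k
def Rphi(phi):
    a,b,k=jig(); f=np.radians(phi)
    zt=np.sin(f)*a-np.cos(f)*k; xt=np.cos(f)*a+np.sin(f)*k
    return np.c_[xt,np.cross(zt,xt),zt]
def load():
    if os.path.exists('cmd.json'):
        d=json.load(open('cmd.json'));return np.array(d['p']),np.array(d['R'])
    return np.array([264.368,566.312,231.312]),Rn.from_euler('xyz',[np.pi,0,-2.0078]).as_matrix()
def plan(rows,save=True):
    """rows: list of (tcp pos, R); prints rounded rows; the last is saved as commanded"""
    p0,R0=load();o=[];q=[]
    for p,R in rows:
        q.append((R0.T@(np.asarray(p)-p0)/10).round(2)); o.append(np.degrees(Rn.from_matrix(R0.T@R).as_rotvec()).round(1))
    print('rot',[x.tolist() for x in o]);print('dp',[x.tolist() for x in q])
    if save: json.dump({'p':(p0+R0@q[-1]*10).tolist(),'R':(R0@Rn.from_rotvec(np.radians(o[-1])).as_matrix()).tolist()},open('cmd.json','w'))
def report():
    s=env.read_state();p,R=load();Rm=Rn.from_euler('xyz',s['tool_rot']).as_matrix()
    print('t',round(s['time'],2),'meas',s['ee_pos'].round(1),'cmd',p.round(1),'roterr',np.degrees(Rn.from_matrix(R.T@Rm).as_rotvec()).round(1))
    a,b,k=jig();F=s['contact_force'];print('F jig',(np.array([F@a,F@b,F@k])).round(1),'gap',round(s['finger_gap']*85,1),'q',s['joints'].round(2))
    g=s['ee_pos']-19*Rm[:,2];d=g-np.array([HX,HY,0]);print('grasp jig',np.array([d@a,d@b,d@k]).round(1),'swing',round(float(np.arctan2(d@k-70,-(d@a))),3),'rad',round(float(np.hypot(d@k-70,d@a)),1))
E
python3 - <<'E'
from p import *
R=Rphi(60); G=jp(-165,-40,70); print(G)
T=G-110*R[:,2]+19*R[:,2]
print(T)
plan([(T,R)])
E
```

```text
[473.00685137  75.73613258  70.        ]
[447.63392631 150.34822727 115.5       ]
rot [[22.9, 56.9, -39.7]]
dp [[29.93, -34.21, 11.58]]
```

Request:
step_arm(
  delta_rot=[
    [22.9, 56.9, -39.7],
    [22.9, 56.9, -39.7],
    [22.9, 56.9, -39.7],
    [22.9, 56.9, -39.7],
    [22.9, 56.9, -39.7],
    [22.9, 56.9, -39.7],
    [22.9, 56.9, -39.7],
    [22.9, 56.9, -39.7],
    [22.9, 56.9, -39.7],
    [22.9, 56.9, -39.7],
    [22.9, 56.9, -39.7],
    [22.9, 56.9, -39.7],
    [22.9, 56.9, -39.7],
    [22.9, 56.9, -39.7],
    [22.9, 56.9, -39.7],
    [22.9, 56.9, -39.7],
    [22.9, 56.9, -39.7],
    [22.9, 56.9, -39.7],
  ],
  dp=[
    [29.93, -34.21, 11.58],
    [29.93, -34.21, 11.58],
    [29.93, -34.21, 11.58],
    [29.93, -34.21, 11.58],
    [29.93, -34.21, 11.58],
    [29.93, -34.21, 11.58],
    [29.93, -34.21, 11.58],
    [29.93, -34.21, 11.58],
    [29.93, -34.21, 11.58],
    [29.93, -34.21, 11.58],
    [29.93, -34.21, 11.58],
    [29.93, -34.21, 11.58],
    [29.93, -34.21, 11.58],
    [29.93, -34.21, 11.58],
    [29.93, -34.21, 11.58],
    [29.93, -34.21, 11.58],
    [29.93, -34.21, 11.58],
    [29.93, -34.21, 11.58],
  ],
  jaw=[0, 0, 0, 0, 0, 0, 0, 0, 0, 0, 0, 0, 0, 0, 0, 0, 0, 0],
  force=40,
)

```text
time: 1.6
ee_pos: [447.8, 151.6, 115.8]
tool_rot: [-3.139, -1.045, -1.243]
contact_force: [0.3, -0.6, -0.3]
finger_gap: 0.499
```

```bash
python3 - <<'E'
from p import *
report()
s=env.capture("side");t=env.capture("top")
crop(s,250,100,200,170,4,'pics/d1.png');crop(t,200,120,200,150,4,'pics/d2.png')
E
```

```text
t 1.6 meas [447.8 151.6 115.8] cmd [447.6 150.4 115.5] roterr [ 0.1 -0.1  0. ]
F jig [ 0.7  0.1 -0.3] gap 42.4 q [ 1.04  0.56 -0.73  0.76 -1.24  0.22]
grasp jig [-261.4  -39.4  125.3] swing 0.208 rad 267.2
```

View pics/d1.png

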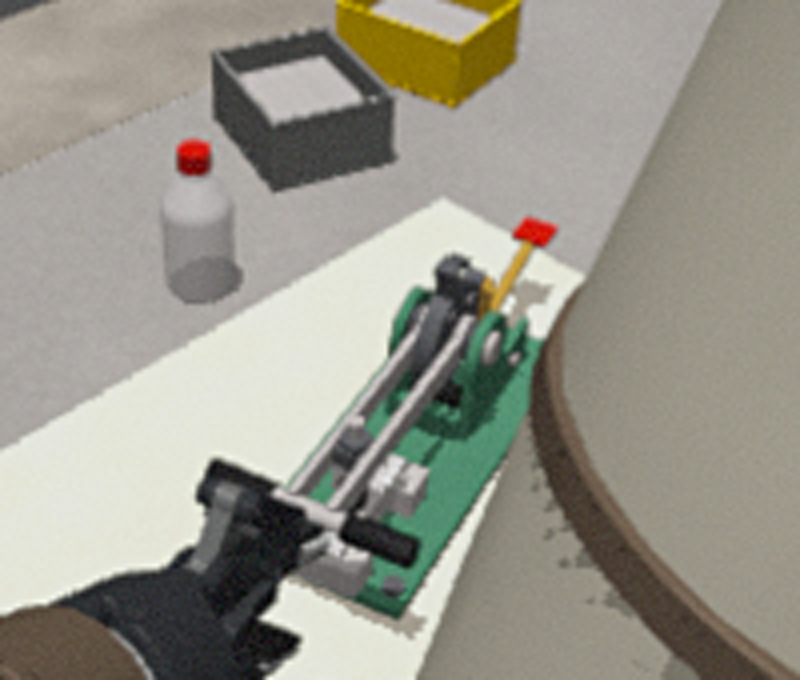

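View pics/d2.png

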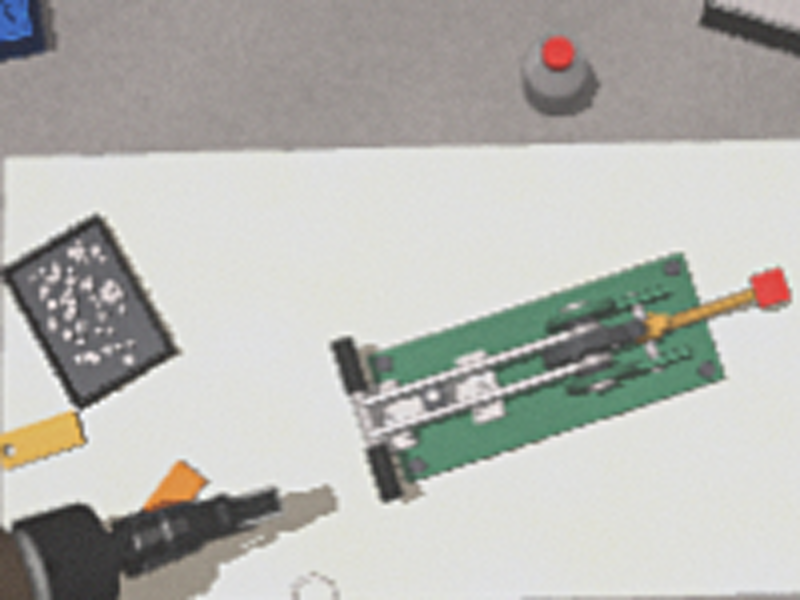

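```bash
python3 - <<'E'
from p import *
R=Rphi(60); G=jp(-165,-40,70); 
T=G+20*R[:,2]
plan([(T,R)])
E
```

```text
rot [[-0.0, 0.0, 0.0]]
dp [[0.01, 0.01, 11.1]]
```

Request:
step_arm(
  delta_rot=[
    [0, 0, 0],
    [0, 0, 0],
    [0, 0, 0],
    [0, 0, 0],
    [0, 0, 0],
    [0, 0, 0],
    [0, 0, 0],
    [0, 0, 0],
  ],
  dp=[
    [0, 0, 2.0],
    [0, 0, 4.0],
    [0, 0, 6.0],
    [0, 0, 8.0],
    [0, 0, 9.5],
    [0, 0, 11.1],
    [0, 0, 11.1],
    [0, 0, 11.1],
  ],
  jaw=[0, 0, 0, 0, 0, 0, 0, 0],
)

```text
time: 2.37
ee_pos: [478.7, 58.9, 59.9]
tool_rot: [3.14, -1.047, -1.242]
contact_force: [-0.1, 0.5, -0.4]
finger_gap: 0.503
```

```bash
python3 - <<'E'
from p import *
report()
s=env.capture("side");t=env.capture("top")
crop(s,250,140,150,130,5,'pics/e1.png');crop(t,230,170,150,110,5,'pics/e2.png')
E
```

```text
t 2.37 meas [478.7  58.9  59.9] cmd [478.6  59.3  60. ] roterr [-0.1  0.  -0. ]
F jig [-0.5  0.  -0.4] gap 42.8 q [ 0.81  0.62 -0.89  1.06 -1.08  0.06]
grasp jig [-163.7  -40.    69.4] swing -0.004 rad 163.7
```

View pics/e1.png

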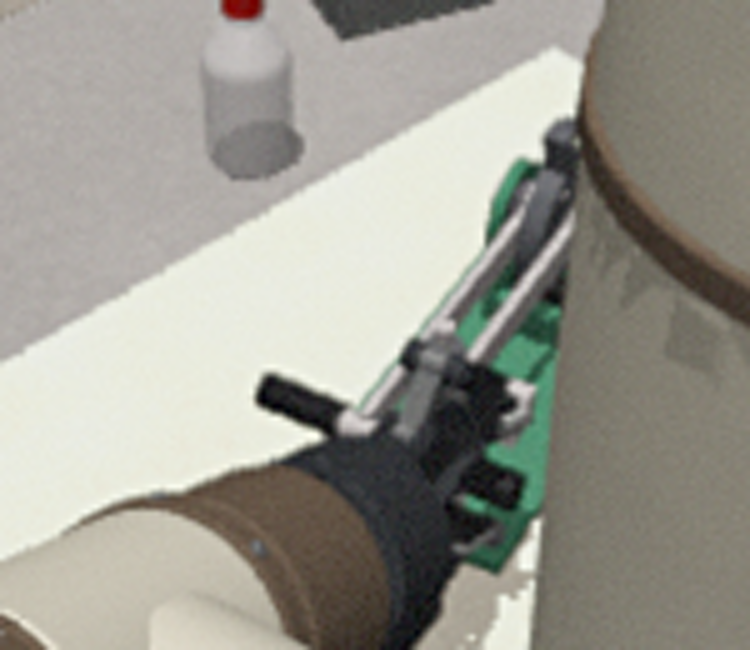

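View pics/e2.png

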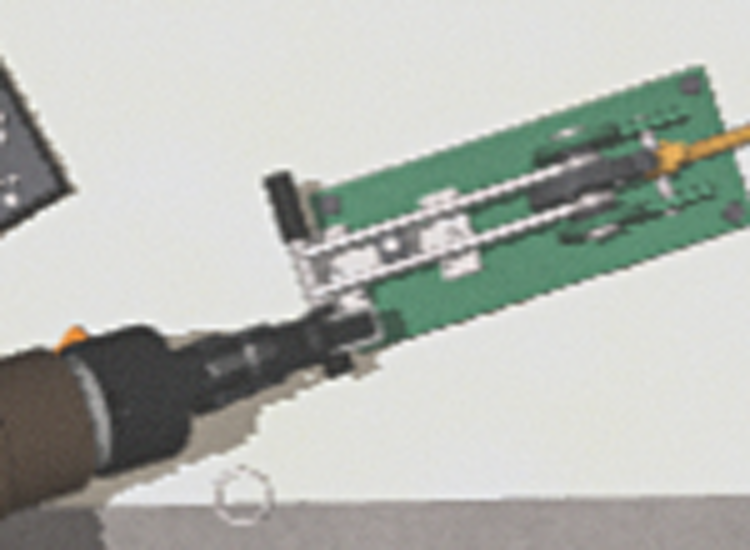

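The fingers straddle the near grip and don't touch it. I'll close gently to feel where the bar is.

Request:
step_arm(
  delta_rot=[
    [0, 0, 0],
    [0, 0, 0],
    [0, 0, 0],
    [0, 0, 0],
    [0, 0, 0],
    [0, 0, 0],
  ],
  dp=[
    [0, 0, 0],
    [0, 0, 0],
    [0, 0, 0],
    [0, 0, 0],
    [0, 0, 0],
    [0, 0, 0],
  ],
  jaw=[0.6, 0.7, 0.8, 0.8, 0.8, 0.8],
  force=20,
)

```text
time: 2.97
ee_pos: [479.0, 60.5, 60.2]
tool_rot: [-3.14, -1.046, -1.242]
contact_force: [-4.7, 5.1, 2.4]
finger_gap: 0.191
```

```bash
python3 -c "
from p import *
report()"
```

```text
t 2.97 meas [479.   60.5  60.2] cmd [478.6  59.3  60. ] roterr [ 0.1 -0.  -0. ]
F jig [-6.3 -2.8  2.4] gap 16.3 q [ 0.81  0.62 -0.89  1.06 -1.08  0.06]
grasp jig [-165.1  -39.3   69.7] swing -0.002 rad 165.1
```

```bash
cat >> p.py <<'E'
def arc(th,phi,off=20,rad=165,y=-40):
    R=Rphi(phi);return jp(-rad*np.cos(th),y,70+rad*np.sin(th))+off*R[:,2],R
E
python3 - <<'E'
from p import *
plan([arc(t,60-45*t) for t in np.r_[np.linspace(.06,.66,11),.66]])
E
```

```text
rot [[-0.0, -2.7, 0.0], [-0.0, -5.4, 0.0], [-0.0, -8.1, 0.0], [-0.0, -10.8, 0.0], [-0.0, -13.5, 0.0], [-0.0, -16.2, 0.0], [-0.0, -18.9, 0.0], [-0.0, -21.6, 0.0], [-0.0, -24.3, 0.0], [-0.0, -27.0, 0.0], [-0.0, -29.7, 0.0], [-0.0, -29.7, 0.0]]
dp [[0.77, -0.0, -0.47], [1.58, -0.0, -0.89], [2.41, -0.0, -1.27], [3.25, -0.0, -1.59], [4.12, -0.0, -1.86], [5.0, -0.0, -2.07], [5.89, -0.0, -2.23], [6.79, -0.0, -2.34], [7.69, -0.0, -2.39], [8.6, -0.0, -2.39], [9.5, -0.0, -2.33], [9.5, -0.0, -2.33]]
```

Request:
step_arm(
  delta_rot=[
    [0, -2.7, 0],
    [0, -5.4, 0],
    [0, -8.1, 0],
    [0, -10.8, 0],
    [0, -13.5, 0],
    [0, -16.2, 0],
    [0, -18.9, 0],
    [0, -21.6, 0],
    [0, -24.3, 0],
    [0, -27.0, 0],
    [0, -29.7, 0],
    [0, -29.7, 0],
  ],
  dp=[
    [0.77, 0, -0.47],
    [1.58, 0, -0.89],
    [2.41, 0, -1.27],
    [3.25, 0, -1.59],
    [4.12, 0, -1.86],
    [5.0, 0, -2.07],
    [5.89, 0, -2.23],
    [6.79, 0, -2.34],
    [7.69, 0, -2.39],
    [8.6, 0, -2.39],
    [9.5, 0, -2.33],
    [9.5, 0, -2.33],
  ],
  jaw=[0.8, 0.8, 0.8, 0.8, 0.8, 0.8, 0.8, 0.8, 0.8, 0.8, 0.8, 0.8],
  force=30,
)

```text
time: 3.97
ee_pos: [487.6, 36.0, 153.7]
tool_rot: [-3.135, -0.518, -1.245]
contact_force: [-14.0, 15.9, -0.2]
finger_gap: 0.188
```

```bash
python3 - <<'E'
from p import *
report()
plan([arc(t,max(0,60-45*t)) for t in np.r_[np.linspace(.72,1.3,11),1.3]])
E
```

```text
t 3.97 meas [487.6  36.  153.7] cmd [487.4  33.4 153.9] roterr [ 0.3 -0.6  0.1]
F jig [-19.5  -8.1  -0.2] gap 16.0 q [ 0.65  0.25 -0.73  0.66 -0.88  0.75]
grasp jig [-132.1  -39.1  170.2] swing 0.649 rad 165.8
rot [[-0.0, -2.7, 0.0], [-0.0, -5.3, 0.0], [-0.0, -7.9, 0.0], [-0.0, -10.5, 0.0], [-0.0, -13.1, 0.0], [-0.0, -15.7, 0.0], [-0.0, -18.3, 0.0], [-0.0, -20.9, 0.0], [-0.0, -23.5, 0.0], [-0.0, -26.2, 0.0], [-0.0, -28.8, 0.0], [-0.0, -28.8, 0.0]]
dp [[0.83, -0.0, -0.34], [1.66, -0.0, -0.62], [2.5, -0.0, -0.86], [3.35, -0.0, -1.04], [4.21, 0.0, -1.17], [5.08, 0.0, -1.25], [5.95, 0.0, -1.28], [6.82, 0.0, -1.26], [7.69, 0.0, -1.19], [8.55, 0.0, -1.07], [9.4, 0.0, -0.89], [9.4, 0.0, -0.89]]
```

Request:
step_arm(
  delta_rot=[
    [0, -2.7, 0],
    [0, -5.3, 0],
    [0, -7.9, 0],
    [0, -10.5, 0],
    [0, -13.1, 0],
    [0, -15.7, 0],
    [0, -18.3, 0],
    [0, -20.9, 0],
    [0, -23.5, 0],
    [0, -26.2, 0],
    [0, -28.8, 0],
    [0, -28.8, 0],
  ],
  dp=[
    [0.83, 0, -0.34],
    [1.66, 0, -0.62],
    [2.5, 0, -0.86],
    [3.35, 0, -1.04],
    [4.21, 0, -1.17],
    [5.08, 0, -1.25],
    [5.95, 0, -1.28],
    [6.82, 0, -1.26],
    [7.69, 0, -1.19],
    [8.55, 0, -1.07],
    [9.4, 0, -0.89],
    [9.4, 0, -0.89],
  ],
  jaw=[0.8, 0.8, 0.8, 0.8, 0.8, 0.8, 0.8, 0.8, 0.8, 0.8, 0.8, 0.8],
)

```text
time: 4.97
ee_pos: [511.5, -34.3, 210.4]
tool_rot: [-3.138, -0.013, -1.245]
contact_force: [-11.3, 27.5, 15.0]
finger_gap: 0.185
```

```bash
python3 - <<'E'
from p import *
report()
plan([arc(t,1) for t in [1.315,1.33,1.33]])
E
```

```text
t 4.97 meas [511.5 -34.3 210.4] cmd [512.1 -39.2 209. ] roterr [ 0.2 -0.7  0.2]
F jig [-29.7  -1.9  15. ] gap 15.7 q [ 0.26  0.21 -0.31  0.01 -1.05  1.63]
grasp jig [-48.7 -39.  229.4] swing 1.274 rad 166.7
rot [[0.0, -0.5, 0.0], [0.0, -0.5, 0.0], [0.0, -0.5, 0.0]]
dp [[0.22, 0.0, -0.06], [0.46, 0.0, -0.11], [0.46, 0.0, -0.11]]
```

```bash
python3 - <<'E'
from p import *
plan([arc(1.31,1,rad=166.5)])
E
```

```text
rot [[0.0, 0.0, 0.0]]
dp [[-0.36, 0.0, -0.07]]
```

```bash
cat >> p.py <<'E'
def setcmd(p,R): json.dump({'p':list(map(float,p)),'R':np.asarray(R).tolist()},open('cmd.json','w'))
E
python3 - <<'E'
from p import *
setcmd(*arc(1.3,1.5)); report()
plan([arc(1.31,1.5,rad=166.5)])
E
```

```text
t 4.97 meas [511.5 -34.3 210.4] cmd [512.1 -39.2 209. ] roterr [ 0.2 -0.8  0.1]
F jig [-29.7  -1.9  15. ] gap 15.7 q [ 0.26  0.21 -0.31  0.01 -1.05  1.63]
grasp jig [-48.7 -39.  229.4] swing 1.274 rad 166.7
rot [[0.0, 0.0, 0.0]]
dp [[0.13, 0.0, -0.19]]
```

Request:
step_arm(
  delta_rot=[
    [0, 0, 0],
    [0, 0, 0],
    [0, 0, 0],
    [0, 0, 0],
  ],
  dp=[
    [0.13, 0, -0.19],
    [0.13, 0, -0.19],
    [0.13, 0, -0.19],
    [0.13, 0, -0.19],
  ],
  jaw=[0.55, 0.5, 0.5, 0.5],
  force=60,
)

```text
time: 5.3
ee_pos: [511.7, -35.1, 209.9]
tool_rot: [-3.139, -0.016, -1.242]
contact_force: [-5.0, 20.6, 3.8]
finger_gap: 0.249
```

```bash
python3 - <<'E'
from p import *
report()
E
```

```text
t 5.3 meas [511.7 -35.1 209.9] cmd [512.5 -40.4 210.9] roterr [ 0.1 -0.6 -0. ]
F jig [-21.1   1.9   3.8] gap 21.1 q [ 0.26  0.21 -0.31  0.02 -1.05  1.63]
grasp jig [-47.9 -39.1 228.9] swing 1.278 rad 166.0
```

```bash
python3 - <<'E'
from p import *
ths=np.arange(1.31,2.05,.024)
P=[arc(t,1.5,rad=166)[0] for t in ths];R=Rphi(1.5)
for t,a,b in zip(ths,P,P[1:]): print(round(t+.024,3),(R.T@(b-a)/10).round(2),end=';')
E
```

```text
1.334 [ 0.39  0.   -0.09];1.358 [ 0.39 -0.   -0.08];1.382 [ 0.39  0.   -0.07];1.406 [ 0.39  0.   -0.06];1.43 [ 0.4  -0.   -0.05];1.454 [ 0.4   0.   -0.04];1.478 [ 0.4   0.   -0.03];1.502 [ 0.4  -0.   -0.02];1.526 [ 0.4   0.   -0.01];1.55 [ 0.4  0.  -0. ];1.574 [ 0.4  -0.    0.01];1.598 [ 0.4  -0.    0.02];1.622 [0.4  0.   0.03];1.646 [0.4  0.   0.04];1.67 [ 0.4  -0.    0.05];1.694 [0.39 0.   0.05];1.718 [0.39 0.   0.06];1.742 [0.39 0.   0.07];1.766 [ 0.39 -0.    0.08];1.79 [0.39 0.   0.09];1.814 [ 0.39 -0.    0.1 ];1.838 [0.38 0.   0.11];1.862 [ 0.38 -0.    0.12];1.886 [0.38 0.   0.13];1.91 [ 0.37 -0.    0.14];1.934 [0.37 0.   0.15];1.958 [ 0.37 -0.    0.16];1.982 [0.36 0.   0.16];2.006 [ 0.36 -0.    0.17];2.03 [0.35 0.   0.18];
```

Request:
step_arm(
  delta_rot=[
    [0, 0, 0],
    [0, 0, 0],
    [0, 0, 0],
  ],
  dp=[
    [0.2, 0, -0.05],
    [0.4, 0, -0.1],
    [0.4, 0, -0.1],
  ],
  jaw=[0.5, 0.5, 0.5],
)

```text
time: 5.55
ee_pos: [512.7, -38.1, 211.0]
tool_rot: [-3.14, -0.015, -1.242]
contact_force: [-3.8, 15.6, 3.8]
finger_gap: 0.251
```

Request:
step_arm(
  delta_rot=[
    [0, 0, 0],
    [0, 0, 0],
    [0, 0, 0],
  ],
  dp=[
    [0.2, 0, -0.04],
    [0.4, 0, -0.08],
    [0.4, 0, -0.08],
  ],
  jaw=[0.5, 0.5, 0.5],
)

```text
time: 5.8
ee_pos: [514.9, -44.2, 213.1]
tool_rot: [-3.139, -0.02, -1.242]
contact_force: [-4.1, 15.1, 5.9]
finger_gap: 0.251
```

Request:
step_arm(
  delta_rot=[
    [0, 0, 0],
    [0, 0, 0],
    [0, 0, 0],
  ],
  dp=[
    [0.2, 0, -0.04],
    [0.4, 0, -0.08],
    [0.4, 0, -0.08],
  ],
  jaw=[0.5, 0.5, 0.5],
)

```text
time: 6.05
ee_pos: [516.2, -48.1, 214.3]
tool_rot: [-3.139, -0.02, -1.242]
contact_force: [-5.2, 14.9, 7.3]
finger_gap: 0.254
```

Request:
step_arm(
  delta_rot=[
    [0, 0, 0],
    [0, 0, 0],
    [0, 0, 0],
  ],
  dp=[
    [0.2, 0, -0.04],
    [0.4, 0, -0.07],
    [0.4, 0, -0.07],
  ],
  jaw=[0.5, 0.5, 0.5],
)

```text
time: 6.3
ee_pos: [517.5, -51.9, 215.3]
tool_rot: [-3.139, -0.02, -1.242]
contact_force: [-4.9, 15.3, 7.0]
finger_gap: 0.252
```

```bash
python3 -c "
from p import *
report()"
```

```text
t 6.3 meas [517.5 -51.9 215.3] cmd [512.5 -40.4 210.9] roterr [ 0.2 -0.3 -0.1]
F jig [-16.1   0.2   7. ] gap 21.4 q [ 0.22  0.21 -0.29  0.02 -1.06  1.66]
grasp jig [-30.2 -39.  234.3] swing 1.389 rad 167.1
```

Request:
step_arm(
  delta_rot=[
    [0, 0, 0],
    [0, 0, 0],
    [0, 0, 0],
  ],
  dp=[
    [0.2, 0, -0.02],
    [0.4, 0, -0.04],
    [0.4, 0, -0.04],
  ],
  jaw=[0.5, 0.5, 0.5],
)

```text
time: 6.55
ee_pos: [518.9, -55.8, 216.3]
tool_rot: [-3.139, -0.021, -1.242]
contact_force: [-5.0, 14.2, 8.8]
finger_gap: 0.252
```

Request:
step_arm(
  delta_rot=[
    [0, 0, 0],
    [0, 0, 0],
    [0, 0, 0],
  ],
  dp=[
    [0.2, 0, -0.02],
    [0.4, 0, -0.04],
    [0.4, 0, -0.04],
  ],
  jaw=[0.5, 0.5, 0.5],
)

```text
time: 6.8
ee_pos: [520.2, -59.7, 217.2]
tool_rot: [-3.138, -0.021, -1.241]
contact_force: [-5.1, 13.3, 11.0]
finger_gap: 0.249
```

Request:
step_arm(
  delta_rot=[
    [0, 0, 0],
    [0, 0, 0],
    [0, 0, 0],
  ],
  dp=[
    [0.2, 0, -0.15],
    [0.4, 0, -0.3],
    [0.4, 0, -0.3],
  ],
  jaw=[0.5, 0.5, 0.5],
)

```text
time: 7.05
ee_pos: [521.2, -63.0, 218.0]
tool_rot: [-3.139, -0.019, -1.242]
contact_force: [-2.3, 13.5, 1.4]
finger_gap: 0.253
```

```bash
python3 -c "
from p import *
report()"
```

```text
t 7.05 meas [521.2 -63.  218. ] cmd [512.5 -40.4 210.9] roterr [ 0.1 -0.4 -0. ]
F jig [-13.6   2.2   1.4] gap 21.5 q [ 0.2   0.22 -0.27  0.02 -1.07  1.69]
grasp jig [-18.5 -39.  237. ] swing 1.461 rad 168.0
```

Request:
step_arm(
  delta_rot=[
    [0, 0, 0],
    [0, 0, 0],
    [0, 0, 0],
  ],
  dp=[
    [0.2, 0, -0.02],
    [0.4, 0, -0.04],
    [0.4, 0, -0.04],
  ],
  jaw=[0.5, 0.5, 0.5],
)

```text
time: 7.3
ee_pos: [522.6, -66.9, 218.6]
tool_rot: [-3.14, -0.019, -1.242]
contact_force: [-2.4, 13.6, 2.3]
finger_gap: 0.253
```

Request:
step_arm(
  delta_rot=[
    [0, 0, 0],
    [0, 0, 0],
    [0, 0, 0],
  ],
  dp=[
    [0.2, 0, -0.02],
    [0.4, 0, -0.03],
    [0.4, 0, -0.03],
  ],
  jaw=[0.5, 0.5, 0.5],
)

```text
time: 7.55
ee_pos: [523.9, -70.7, 219.2]
tool_rot: [-3.14, -0.02, -1.242]
contact_force: [-2.5, 12.5, 2.8]
finger_gap: 0.253
```

Request:
step_arm(
  delta_rot=[
    [0, 0, 0],
    [0, 0, 0],
    [0, 0, 0],
  ],
  dp=[
    [0.2, 0, -0.02],
    [0.4, 0, -0.03],
    [0.4, 0, -0.03],
  ],
  jaw=[0.5, 0.5, 0.5],
)

```text
time: 7.8
ee_pos: [525.2, -74.4, 219.6]
tool_rot: [-3.14, -0.02, -1.242]
contact_force: [-2.6, 12.7, 3.0]
finger_gap: 0.248
```

Request:
step_arm(
  delta_rot=[
    [0, 0, 0],
    [0, 0, 0],
    [0, 0, 0],
  ],
  dp=[
    [0.2, 0, -0.01],
    [0.4, 0, -0.02],
    [0.4, 0, -0.02],
  ],
  jaw=[0.5, 0.5, 0.5],
)

```text
time: 8.05
ee_pos: [526.5, -78.2, 220.0]
tool_rot: [-3.14, -0.02, -1.242]
contact_force: [-2.5, 13.8, 2.0]
finger_gap: 0.254
```

Request:
step_arm(
  delta_rot=[
    [0, 0, 0],
    [0, 0, 0],
    [0, 0, 0],
  ],
  dp=[
    [0.2, 0, 0],
    [0.4, 0, -0.01],
    [0.4, 0, -0.01],
  ],
  jaw=[0.5, 0.5, 0.5],
)

```text
time: 8.3
ee_pos: [527.8, -82.0, 220.3]
tool_rot: [-3.14, -0.02, -1.242]
contact_force: [-3.1, 13.6, 4.7]
finger_gap: 0.248
```

```bash
python3 -c "
from p import *
report()"
```

```text
t 8.3 meas [527.8 -82.  220.3] cmd [512.5 -40.4 210.9] roterr [ 0.1 -0.4 -0.1]
F jig [-13.9   1.4   4.7] gap 21.0 q [ 0.16  0.23 -0.25  0.02 -1.08  1.73]
grasp jig [  1.6 -39.  239.3] swing 1.58 rad 169.3
```

Request:
step_arm(
  delta_rot=[
    [0, 0, 0],
    [0, 0, 0],
    [0, 0, 0],
  ],
  dp=[
    [0.2, 0, 0.03],
    [0.4, 0, 0.05],
    [0.4, 0, 0.05],
  ],
  jaw=[0.5, 0.5, 0.5],
)

```text
time: 8.55
ee_pos: [529.2, -86.0, 220.4]
tool_rot: [-3.139, -0.02, -1.242]
contact_force: [-2.5, 12.4, 7.2]
finger_gap: 0.248
```

Request:
step_arm(
  delta_rot=[
    [0, 0, 0],
    [0, 0, 0],
    [0, 0, 0],
  ],
  dp=[
    [0.2, 0, 0.02],
    [0.4, 0, 0.04],
    [0.4, 0, 0.04],
  ],
  jaw=[0.5, 0.5, 0.5],
)

```text
time: 8.8
ee_pos: [530.5, -89.8, 220.4]
tool_rot: [-3.139, -0.021, -1.242]
contact_force: [-3.5, 12.6, 7.8]
finger_gap: 0.254
```

Request:
step_arm(
  delta_rot=[
    [0, 0, 0],
    [0, 0, 0],
    [0, 0, 0],
  ],
  dp=[
    [0.2, 0, -0.03],
    [0.4, 0, -0.06],
    [0.4, 0, -0.06],
  ],
  jaw=[0.5, 0.5, 0.5],
)

```text
time: 9.05
ee_pos: [531.7, -93.3, 220.5]
tool_rot: [-3.139, -0.02, -1.242]
contact_force: [-3.6, 13.4, 4.5]
finger_gap: 0.254
```

Request:
step_arm(
  delta_rot=[
    [0, 0, 0],
    [0, 0, 0],
    [0, 0, 0],
  ],
  dp=[
    [0.2, 0, 0.01],
    [0.4, 0, 0.02],
    [0.4, 0, 0.02],
  ],
  jaw=[0.5, 0.5, 0.5],
)

```text
time: 9.3
ee_pos: [532.9, -97.1, 220.3]
tool_rot: [-3.14, -0.02, -1.242]
contact_force: [-2.6, 13.5, 5.4]
finger_gap: 0.252
```

```bash
python3 -c "
from p import *
report()"
```

```text
t 9.3 meas [532.9 -97.1 220.3] cmd [512.5 -40.4 210.9] roterr [ 0.1 -0.4 -0.1]
F jig [-13.6   1.8   5.4] gap 21.4 q [ 0.13  0.25 -0.23  0.02 -1.09  1.76]
grasp jig [ 17.6 -39.  239.3] swing 1.674 rad 170.2
```

Request:
step_arm(
  delta_rot=[
    [0, 0, 0],
    [0, 0, 0],
    [0, 0, 0],
  ],
  dp=[
    [0.2, 0, 0.03],
    [0.4, 0, 0.06],
    [0.4, 0, 0.06],
  ],
  jaw=[0.5, 0.5, 0.5],
)

```text
time: 9.55
ee_pos: [534.3, -101.1, 220.1]
tool_rot: [-3.139, -0.02, -1.242]
contact_force: [-3.6, 12.8, 6.2]
finger_gap: 0.251
```

Request:
step_arm(
  delta_rot=[
    [0, 0, 0],
    [0, 0, 0],
    [0, 0, 0],
  ],
  dp=[
    [0.2, 0, 0.03],
    [0.4, 0, 0.06],
    [0.4, 0, 0.06],
  ],
  jaw=[0.5, 0.5, 0.5],
)

```text
time: 9.8
ee_pos: [535.7, -105.1, 219.8]
tool_rot: [-3.139, -0.021, -1.242]
contact_force: [-2.7, 12.2, 6.0]
finger_gap: 0.252
```

Request:
step_arm(
  delta_rot=[
    [0, 0, 0],
    [0, 0, 0],
    [0, 0, 0],
  ],
  dp=[
    [0.2, 0, 0.03],
    [0.4, 0, 0.06],
    [0.4, 0, 0.06],
  ],
  jaw=[0.5, 0.5, 0.5],
)

```text
time: 10.05
ee_pos: [537.0, -108.9, 219.4]
tool_rot: [-3.139, -0.021, -1.242]
contact_force: [-3.0, 12.4, 5.9]
finger_gap: 0.252
```

Request:
step_arm(
  delta_rot=[
    [0, 0, 0],
    [0, 0, 0],
    [0, 0, 0],
  ],
  dp=[
    [0.2, 0, 0.03],
    [0.4, 0, 0.06],
    [0.4, 0, 0.06],
  ],
  jaw=[0.5, 0.5, 0.5],
)

```text
time: 10.3
ee_pos: [538.3, -112.7, 218.8]
tool_rot: [-3.139, -0.021, -1.242]
contact_force: [-2.6, 11.8, 5.6]
finger_gap: 0.249
```

```bash
python3 -c "
from p import *
report()"
```

```text
t 10.3 meas [ 538.3 -112.7  218.8] cmd [512.5 -40.4 210.9] roterr [ 0.1 -0.3 -0.1]
F jig [-12.    1.3   5.6] gap 21.2 q [ 0.1   0.26 -0.21  0.02 -1.09  1.79]
grasp jig [ 34.  -38.9 237.8] swing 1.771 rad 171.2
```

Request:
step_arm(
  delta_rot=[
    [0, 0, 0],
    [0, 0, 0],
    [0, 0, 0],
  ],
  dp=[
    [0.2, 0, 0.07],
    [0.38, 0, 0.14],
    [0.38, 0, 0.14],
  ],
  jaw=[0.5, 0.5, 0.5],
)

```text
time: 10.55
ee_pos: [539.7, -116.6, 218.1]
tool_rot: [-3.139, -0.022, -1.242]
contact_force: [-2.4, 12.7, 8.9]
finger_gap: 0.251
```

Request:
step_arm(
  delta_rot=[
    [0, 0, 0],
    [0, 0, 0],
    [0, 0, 0],
  ],
  dp=[
    [0.2, 0, 0.07],
    [0.38, 0, 0.14],
    [0.38, 0, 0.14],
  ],
  jaw=[0.5, 0.5, 0.5],
)

```text
time: 10.8
ee_pos: [541.0, -120.5, 217.2]
tool_rot: [-3.139, -0.022, -1.241]
contact_force: [-3.4, 11.8, 8.8]
finger_gap: 0.248
```

Request:
step_arm(
  delta_rot=[
    [0, 0, 0],
    [0, 0, 0],
    [0, 0, 0],
  ],
  dp=[
    [0.2, 0, 0.06],
    [0.38, 0, 0.12],
    [0.38, 0, 0.12],
  ],
  jaw=[0.5, 0.5, 0.5],
)

```text
time: 11.05
ee_pos: [542.2, -124.2, 216.2]
tool_rot: [-3.139, -0.022, -1.242]
contact_force: [-2.7, 10.5, 9.2]
finger_gap: 0.252
```

Request:
step_arm(
  delta_rot=[
    [0, 0, 0],
    [0, 0, 0],
    [0, 0, 0],
  ],
  dp=[
    [0.2, 0, 0.06],
    [0.38, 0, 0.12],
    [0.38, 0, 0.12],
  ],
  jaw=[0.5, 0.5, 0.5],
)

```text
time: 11.3
ee_pos: [543.5, -127.9, 215.0]
tool_rot: [-3.139, -0.023, -1.242]
contact_force: [-2.8, 9.8, 9.3]
finger_gap: 0.248
```

```bash
python3 -c "
from p import *
report()"
```

```text
t 11.3 meas [ 543.5 -127.9  215. ] cmd [512.5 -40.4 210.9] roterr [ 0.2 -0.2 -0.1]
F jig [-10.2   0.5   9.3] gap 21.1 q [ 0.07  0.28 -0.2   0.02 -1.08  1.82]
grasp jig [ 50.1 -38.9 234. ] swing 1.867 rad 171.5
```

Request:
step_arm(
  delta_rot=[
    [0, 0, 0],
    [0, 0, 0],
    [0, 0, 0],
  ],
  dp=[
    [0.2, 0, 0.07],
    [0.38, 0, 0.14],
    [0.38, 0, 0.14],
  ],
  jaw=[0.5, 0.5, 0.5],
)

```text
time: 11.55
ee_pos: [544.7, -131.5, 213.5]
tool_rot: [-3.139, -0.022, -1.242]
contact_force: [-3.4, 10.9, 8.1]
finger_gap: 0.251
```

Request:
step_arm(
  delta_rot=[
    [0, 0, 0],
    [0, 0, 0],
    [0, 0, 0],
  ],
  dp=[
    [0.18, 0, 0.07],
    [0.36, 0, 0.14],
    [0.36, 0, 0.14],
  ],
  jaw=[0.5, 0.5, 0.5],
)

```text
time: 11.8
ee_pos: [545.8, -134.9, 212.4]
tool_rot: [-3.139, -0.022, -1.242]
contact_force: [-2.6, 11.0, 9.7]
finger_gap: 0.25
```

```bash
python3 -c "
from p import *
report()"
```

```text
t 11.8 meas [ 545.8 -134.9  212.4] cmd [512.5 -40.4 210.9] roterr [ 0.1 -0.2 -0.1]
F jig [-11.2   1.    9.7] gap 21.2 q [ 0.06  0.29 -0.2   0.02 -1.08  1.83]
grasp jig [ 57.5 -38.9 231.4] swing 1.913 rad 171.3
```

Request:
step_arm(
  delta_rot=[
    [0, 0, 0],
    [0, 0, 0],
    [0, 0, 0],
  ],
  dp=[
    [0.09, 0, 0.03],
    [0.18, 0, 0.06],
    [0.18, 0, 0.06],
  ],
  jaw=[0.5, 0.5, 0.5],
)

```text
time: 12.05
ee_pos: [546.3, -136.3, 211.9]
tool_rot: [-3.139, -0.022, -1.242]
contact_force: [-3.9, 11.9, 9.6]
finger_gap: 0.25
```

```bash
python3 - <<'E'
from p import *
report()
s=env.capture("side");t=env.capture("top")
crop(s,270,60,160,130,5,'pics/g1.png');crop(t,270,150,150,110,5,'pics/g2.png')
E
```

```text
t 12.05 meas [ 546.3 -136.3  211.9] cmd [512.5 -40.4 210.9] roterr [ 0.1 -0.2 -0.1]
F jig [-12.5   0.2   9.6] gap 21.2 q [ 0.05  0.29 -0.2   0.02 -1.08  1.83]
grasp jig [ 58.9 -38.9 230.9] swing 1.922 rad 171.4
```

View pics/g1.png

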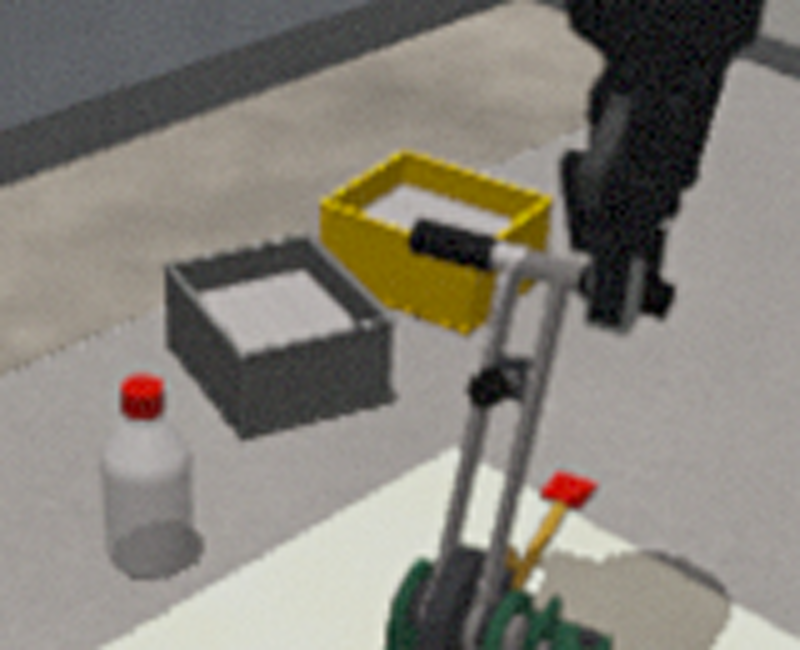

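View pics/g2.png

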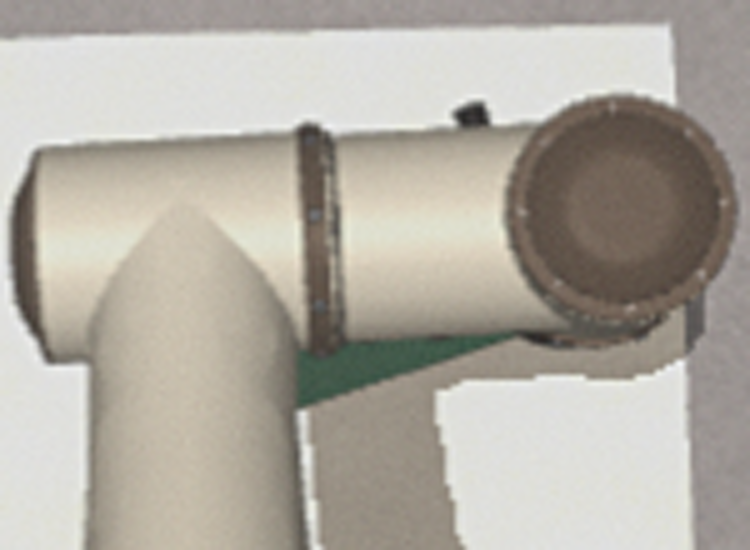

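The side view shows the arm past upright, with the near grip between the fingertips at about (625,285) in the crop. The force has begun to rise, so I'll ease back 10 mm to see whether the latch holds.

Request:
step_arm(
  delta_rot=[
    [0, 0, 0],
    [0, 0, 0],
    [0, 0, 0],
    [0, 0, 0],
    [0, 0, 0],
  ],
  dp=[
    [-0.3, 0, -0.1],
    [-0.6, 0, -0.2],
    [-0.9, 0, -0.3],
    [-1.0, 0, -0.35],
    [-1.0, 0, -0.35],
  ],
  jaw=[0.5, 0.5, 0.5, 0.5, 0.5],
)

```text
time: 12.57
ee_pos: [543.2, -127.4, 214.5]
tool_rot: [-3.139, -0.023, -1.241]
contact_force: [-1.0, 7.1, 5.5]
finger_gap: 0.252
```

```bash
python3 -c "
from p import *
report()"
```

```text
t 12.57 meas [ 543.2 -127.4  214.5] cmd [512.5 -40.4 210.9] roterr [ 0.1 -0.2 -0.1]
F jig [-7.   1.4  5.5] gap 21.4 q [ 0.07  0.28 -0.2   0.02 -1.08  1.82]
grasp jig [ 49.5 -39.  233.5] swing 1.865 rad 170.8
```

Request:
step_arm(
  delta_rot=[
    [0, 0, 0],
    [0, 0, 0],
    [0, 0, 0],
    [0, 0, 0],
  ],
  dp=[
    [0.4, 0, 0.1],
    [0.8, 0, 0.22],
    [1.1, 0, 0.32],
    [1.1, 0, 0.32],
  ],
  jaw=[0.5, 0.5, 0.5, 0.5],
)

```text
time: 12.9
ee_pos: [546.5, -137.0, 211.6]
tool_rot: [-3.14, -0.021, -1.242]
contact_force: [-3.3, 14.1, 8.2]
finger_gap: 0.252
```

```bash
python3 -c "
from p import *
report()"
```

```text
t 12.9 meas [ 546.5 -137.   211.6] cmd [512.5 -40.4 210.9] roterr [ 0.1 -0.3 -0.1]
F jig [-14.4   1.4   8.2] gap 21.4 q [ 0.05  0.29 -0.19  0.02 -1.08  1.84]
grasp jig [ 59.6 -39.  230.6] swing 1.926 rad 171.4
```

Request:
step_arm(
  delta_rot=[
    [0, 0, 0],
    [0, 0, 0],
    [0, 0, 0],
    [0, 0, 0],
    [0, 0, 0],
  ],
  dp=[
    [-0.4, 0, -0.13],
    [-0.8, 0, -0.26],
    [-1.2, 0, -0.39],
    [-1.6, 0, -0.5],
    [-1.6, 0, -0.5],
  ],
  jaw=[0.5, 0.5, 0.5, 0.5, 0.5],
)

```text
time: 13.32
ee_pos: [541.0, -124.2, 215.4]
tool_rot: [3.141, -0.025, -1.241]
contact_force: [0.8, 0.0, 0.5]
finger_gap: 0.252
```

```bash
python3 -c "
from p import *
report()"
```

```text
t 13.32 meas [ 541.  -124.2  215.4] cmd [512.5 -40.4 210.9] roterr [-0.  -0.1 -0.1]
F jig [0.2 0.8 0.5] gap 21.4 q [ 0.08  0.27 -0.21  0.03 -1.08  1.81]
grasp jig [ 45.7 -40.  234.4] swing 1.842 rad 170.6
```

The pull is now zero, so the latch holds the arm. I'll open the jaws and lift off.

Request:
step_arm(
  delta_rot=[
    [0, 0, 0],
    [0, 0, 0],
    [0, 0, 0],
    [0, 0, 0],
    [0, 0, 0],
    [0, 0, 0],
    [0, 0, 0],
    [0, 0, 0],
    [0, 0, 0],
  ],
  dp=[
    [0, 0, 0],
    [0, 0, 0],
    [0, 0, 0],
    [0, 0, -2],
    [0, 0, -5],
    [0, 0, -8],
    [0, 0, -8],
    [0, 0, -8],
    [0, 0, -8],
  ],
  jaw=[0, 0, 0, 0, 0, 0, 0, 0, 0],
)

```text
time: 14.07
ee_pos: [540.5, -123.0, 294.7]
tool_rot: [3.141, -0.025, -1.243]
contact_force: [-0.5, 0.0, -1.3]
finger_gap: 0.5
```

```bash
python3 - <<'E'
from p import *
s=env.read_state();print(s['joints'])
Rm=Rn.from_euler('xyz',s['tool_rot']).as_matrix();setcmd(s['ee_pos'],Rm);report()
s=env.capture("side")
crop(s,270,60,160,130,5,'pics/i1.png')
# blank grasp plan: jaws across blank width; blank centre avg
E
```

```text
[ 0.08214255  0.21866527 -0.07881321  0.02533402 -1.26814705  1.80905976]
t 14.07 meas [ 540.5 -123.   294.7] cmd [ 540.5 -123.   294.7] roterr [0. 0. 0.]
F jig [-0.2 -0.5 -1.3] gap 42.5 q [ 0.08  0.22 -0.08  0.03 -1.27  1.81]
grasp jig [ 44.4 -40.1 313.7] swing 1.751 rad 247.7
```

View pics/i1.png

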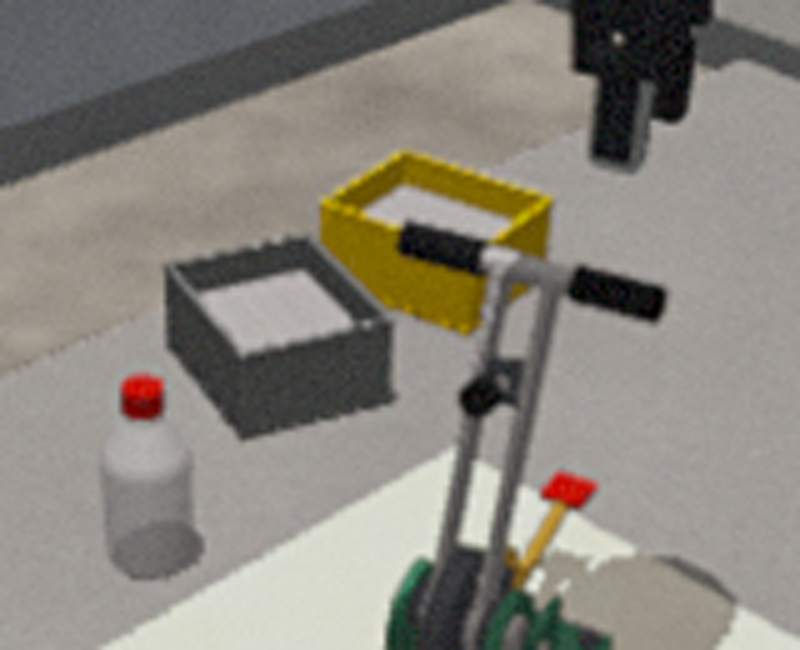

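Both T-handle grips are free and the arm stands cocked by itself. Next is the blank.

```bash
cat >> p.py <<'E'
def Rdown(head):  # tool x = -(y axis of frame with heading), pointing down
    y=np.array([-np.sin(head),np.cos(head),0]);x=-y;z=np.array([0,0,-1.]);return np.c_[x,np.cross(z,x),z]
E
python3 - <<'E'
from p import *
R=Rdown(-1.234)
plan([((495,337.2,285),R),((495,337.2,110),R)])
E
```

```text
rot [[-1.1, -1.2, 89.5], [-1.1, -1.2, 89.5]]
dp [[-45.04, -10.52, -0.15], [-45.48, -10.53, 17.34]]
```

Request:
step_arm(
  delta_rot=[
    [-1.1, -1.2, 89.5],
    [-1.1, -1.2, 89.5],
    [-1.1, -1.2, 89.5],
    [-1.1, -1.2, 89.5],
    [-1.1, -1.2, 89.5],
    [-1.1, -1.2, 89.5],
    [-1.1, -1.2, 89.5],
    [-1.1, -1.2, 89.5],
    [-1.1, -1.2, 89.5],
    [-1.1, -1.2, 89.5],
    [-1.1, -1.2, 89.5],
    [-1.1, -1.2, 89.5],
    [-1.1, -1.2, 89.5],
    [-1.1, -1.2, 89.5],
    [-1.1, -1.2, 89.5],
    [-1.1, -1.2, 89.5],
    [-1.1, -1.2, 89.5],
    [-1.1, -1.2, 89.5],
    [-1.1, -1.2, 89.5],
    [-1.1, -1.2, 89.5],
  ],
  dp=[
    [-45.04, -10.52, -0.15],
    [-45.04, -10.52, -0.15],
    [-45.04, -10.52, -0.15],
    [-45.04, -10.52, -0.15],
    [-45.04, -10.52, -0.15],
    [-45.04, -10.52, -0.15],
    [-45.04, -10.52, -0.15],
    [-45.04, -10.52, -0.15],
    [-45.04, -10.52, -0.15],
    [-45.04, -10.52, -0.15],
    [-45.04, -10.52, -0.15],
    [-45.04, -10.52, -0.15],
    [-45.04, -10.52, -0.15],
    [-45.48, -10.53, 17.34],
    [-45.48, -10.53, 17.34],
    [-45.48, -10.53, 17.34],
    [-45.48, -10.53, 17.34],
    [-45.48, -10.53, 17.34],
    [-45.48, -10.53, 17.34],
    [-45.48, -10.53, 17.34],
  ],
  jaw=[-0.32, -0.32, -0.32, -0.32, -0.32, -0.32, -0.32, -0.32, -0.32, -0.32, -0.32, -0.32, -0.32, -0.32, -0.32, -0.32, -0.32, -0.32, -0.32, -0.32],
)

```text
time: 15.78
ee_pos: [496.2, 337.6, 111.2]
tool_rot: [-3.141, 0.002, -2.804]
contact_force: [0.3, 0.0, 0.6]
finger_gap: 0.659
```

```bash
python3 - <<'E'
from p import *
report()
s=env.capture("side")
crop(s,180,230,150,130,5,'pics/j1.png')
plan([((495,337.2,2.5),Rdown(-1.234))])
E
```

```text
t 15.78 meas [496.2 337.6 111.2] cmd [495.  337.2 110. ] roterr [ 0.1 -0.1 -0.1]
F jig [0.1 0.3 0.6] gap 56.1 q [ 0.87  0.45 -0.22  0.   -0.9  -0.53]
grasp jig [-405.5   66.2  130.2] swing 0.147 rad 409.9
rot [[0.0, 0.0, -0.0]]
dp [[0.0, -0.01, 10.75]]
```

View pics/j1.png

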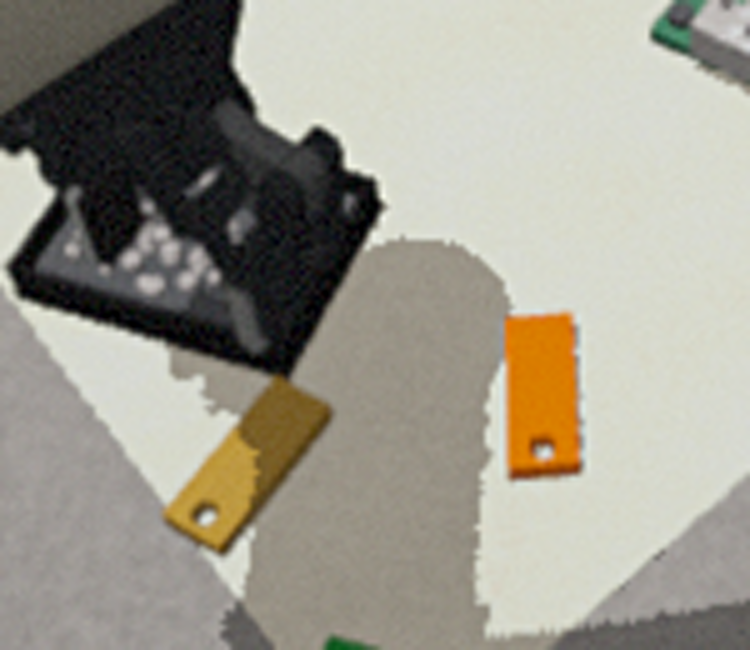

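Request:
step_arm(
  delta_rot=[
    [0, 0, 0],
    [0, 0, 0],
    [0, 0, 0],
    [0, 0, 0],
    [0, 0, 0],
    [0, 0, 0],
  ],
  dp=[
    [0, 0, 3],
    [0, 0, 6],
    [0, 0, 8],
    [0, 0, 8.75],
    [0, 0, 8.75],
    [0, 0, 8.75],
  ],
  jaw=[-0.32, -0.32, -0.32, -0.32, -0.32, -0.32],
)

```text
time: 16.33
ee_pos: [496.8, 338.6, 25.1]
tool_rot: [3.14, 0.005, -2.804]
contact_force: [-0.5, -0.3, 1.5]
finger_gap: 0.659
```

```bash
python3 - <<'E'
from p import *
report()
s=env.capture("side");t=env.capture("top")
crop(s,180,260,110,90,7,'pics/k1.png');crop(t,180,190,90,70,8,'pics/k2.png')
E
```

```text
t 16.33 meas [496.8 338.6  25.1] cmd [495.  337.2   2.5] roterr [-0.  -0.3 -0.1]
F jig [ 0.1 -0.6  1.5] gap 56.0 q [ 0.87  0.56 -0.29  0.   -0.72 -0.53]
grasp jig [-406.2   67.    44.1] swing -0.064 rad 407.0
```

View pics/k1.png

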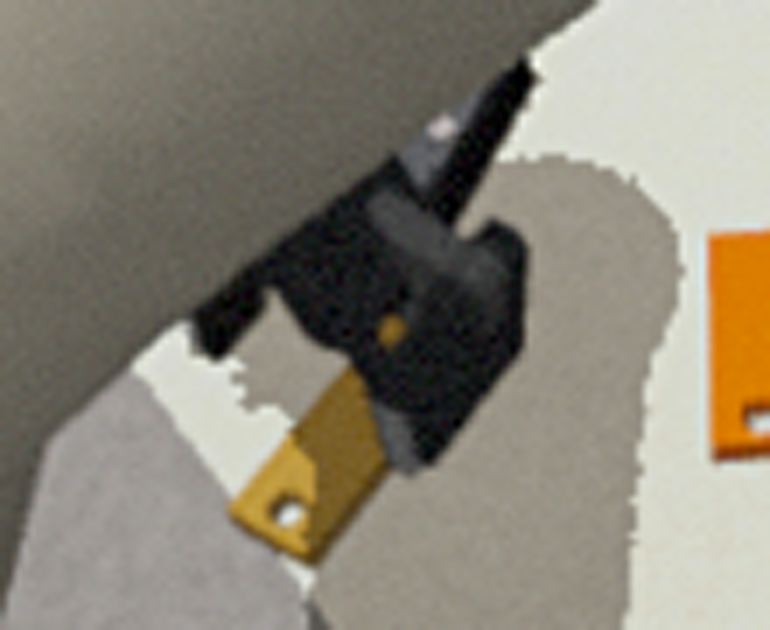

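View pics/k2.png

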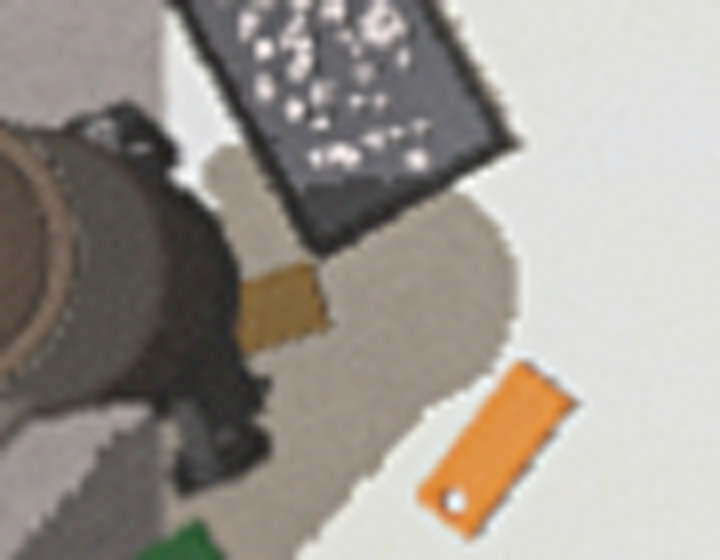

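Request:
step_arm(
  delta_rot=[
    [0, 0, 0],
    [0, 0, 0],
    [0, 0, 0],
    [0, 0, 0],
    [0, 0, 0],
  ],
  dp=[
    [0.2, -0.07, 0.8],
    [0.2, -0.07, 1.6],
    [0.2, -0.07, 2.1],
    [0.2, -0.07, 2.3],
    [0.2, -0.07, 2.3],
  ],
  jaw=[-0.32, -0.32, -0.32, -0.32, -0.32],
)

```text
time: 16.85
ee_pos: [493.3, 335.5, -1.1]
tool_rot: [-3.141, -0.001, -2.804]
contact_force: [0.9, 0.2, -0.2]
finger_gap: 0.659
```

```bash
python3 - <<'E'
from p import *
report()
E
```

```text
t 16.85 meas [493.3 335.5  -1.1] cmd [495.  337.2   2.5] roterr [ 0.1  0.1 -0. ]
F jig [ 0.1  0.9 -0.2] gap 56.0 q [ 0.87  0.59 -0.32  0.   -0.66 -0.53]
grasp jig [-404.4   62.9   17.9] swing -0.128 rad 407.8
```

Request:
step_arm(
  delta_rot=[
    [0, 0, 0],
    [0, 0, 0],
    [0, 0, 0],
    [0, 0, 0],
    [0, 0, 0],
    [0, 0, 0],
    [0, 0, 0],
    [0, 0, 0],
    [0, 0, 0],
  ],
  dp=[
    [-0.2, 0.07, -0.25],
    [-0.2, 0.07, -0.25],
    [-0.2, 0.07, -0.25],
    [-0.2, 0.07, -0.25],
    [-0.2, 0.07, -0.25],
    [-0.2, 0.07, -0.25],
    [-0.2, 0.07, -0.25],
    [-0.2, 0.07, -0.25],
    [-0.2, 0.07, -0.25],
  ],
  jaw=[-0.32, -0.1, 0.1, 0.3, 0.5, 0.6, 0.6, 0.6, 0.6],
  force=40,
)

```text
time: 17.6
ee_pos: [495.6, 337.5, 2.8]
tool_rot: [3.141, 0.002, -2.804]
contact_force: [-1.1, -0.4, 4.3]
finger_gap: 0.285
```

```bash
python3 - <<'E'
from p import *
setcmd((495,337.2,2),Rdown(-1.234))
report()
s=env.capture("side");t=env.capture("top")
crop(s,180,260,110,90,7,'pics/l1.png')
E
```

```text
t 17.6 meas [495.6 337.5   2.8] cmd [495.  337.2   2. ] roterr [-0.  -0.1 -0. ]
F jig [ 0.  -1.2  4.3] gap 24.2 q [ 0.87  0.59 -0.31  0.   -0.67 -0.53]
grasp jig [-405.6   65.6   21.8] swing -0.118 rad 408.4
```

View pics/l1.png

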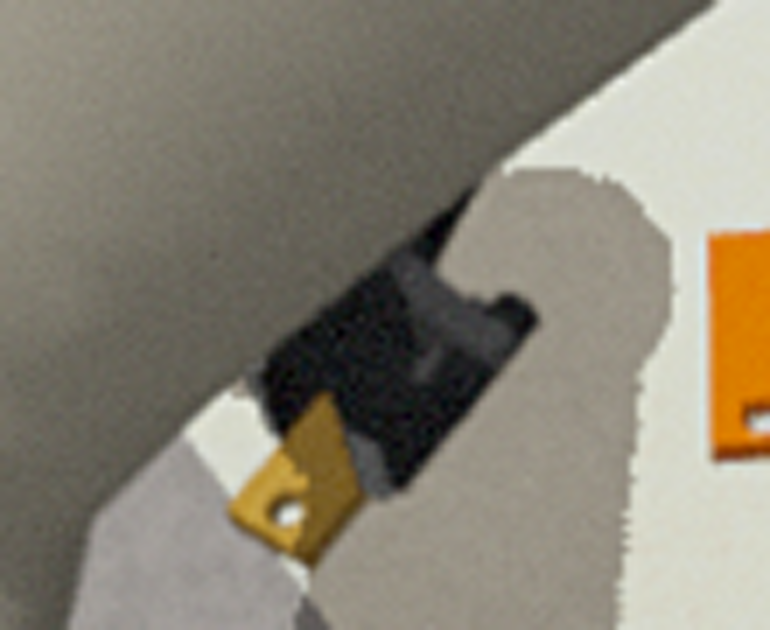

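```bash
python3 - <<'E'
from p import *
R=Rdown(-1.243)
N=jp(-115,0,0);print(N)
plan([((495,337.2,130),R),((N[0],N[1],130),R)])
E
```

```text
[526.97489036  41.27672504   0.        ]
rot [[0.0, 0.0, 0.5], [0.0, 0.0, 0.5]]
dp [[0.0, 0.0, -12.8], [6.76, -28.99, -12.8]]
```

Request:
step_arm(
  delta_rot=[
    [0, 0, 0],
    [0, 0, 0],
    [0, 0, 0],
    [0, 0, 0],
    [0, 0, 0],
    [0, 0, 0],
    [0, 0, 0],
  ],
  dp=[
    [0, 0, 0],
    [0, 0, -1],
    [0, 0, -3],
    [0, 0, -6],
    [0, 0, -9],
    [0, 0, -9],
    [0, 0, -9],
  ],
  jaw=[0.7, 0.7, 0.7, 0.7, 0.7, 0.7, 0.7],
  force=60,
)

```text
time: 18.28
ee_pos: [495.8, 337.9, 94.3]
tool_rot: [3.139, 0.004, -2.805]
contact_force: [-0.6, -0.3, -1.5]
finger_gap: 0.28
```

```bash
python3 - <<'E'
from p import *
setcmd((495,337.2,92),Rdown(-1.234))
report()
s=env.capture("side");t=env.capture("top")
crop(s,160,220,150,120,5,'pics/m1.png')
N=jp(-115,0,0)
plan([((N[0],N[1],130),Rdown(-1.243))])
E
```

```text
t 18.28 meas [495.8 337.9  94.3] cmd [495.  337.2  92. ] roterr [-0.1 -0.2 -0. ]
F jig [ 0.1 -0.7 -1.5] gap 23.8 q [ 0.87  0.47 -0.23  0.   -0.86 -0.53]
grasp jig [-405.8   65.9  113.3] swing 0.106 rad 408.1
rot [[0.0, 0.0, 0.5]]
dp [[6.76, -28.99, -3.8]]
```

View pics/m1.png

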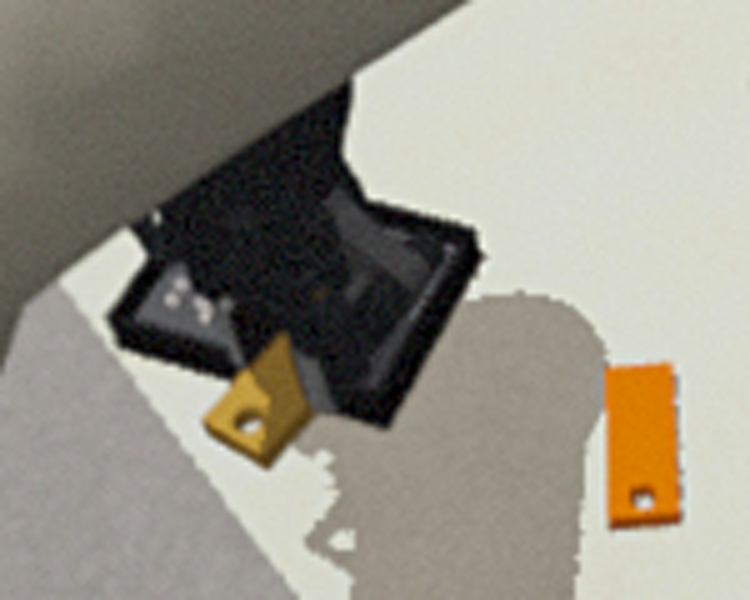

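```bash
python3 - <<'E'
from p import *
s=env.capture("side");t=env.capture("top")
crop(s,300,170,100,80,8,'pics/n1.png');crop(t,275,180,90,70,8,'pics/n2.png')
cv2.imwrite('pics/nt.png',t[:,:,::-1]);cv2.imwrite('pics/ns.png',s[:,:,::-1])
E
```

```text
(no output)
```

View pics/n1.png

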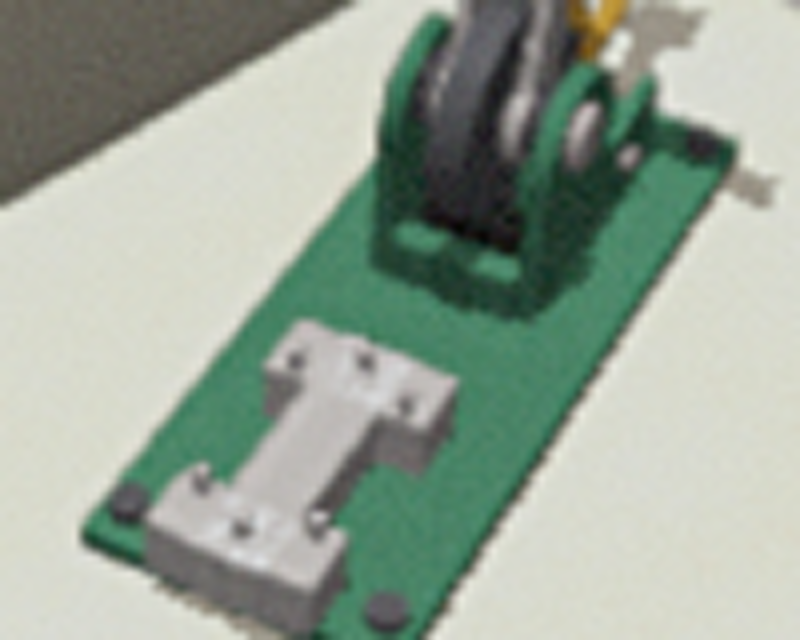

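View pics/n2.png

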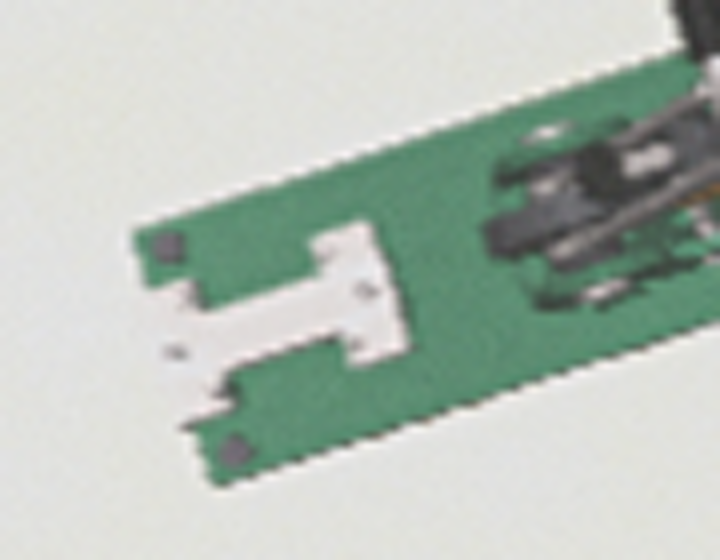

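```bash
cat > fit2.py <<'E'
from fit import *
S=lambda x,y:(300+(x+.5)/8-.5,170+(y+.5)/8-.5)
T=lambda x,y:(275+(x+.5)/8-.5,180+(y+.5)/8-.5)
D=[("side",(46,25,30),S(298,320)),("side",(46,-25,30),S(460,380)),("side",(23,25,30),S(265,363)),("side",(23,-25,30),S(420,430)),("side",(-46,25,30),S(147,515)),("side",(-46,-25,30),S(310,578)),
("top",(46,25,30),T(368,219)),("top",(46,-25,30),T(410,350)),("top",(23,25,30),T(310,238)),("top",(23,-25,30),T(350,366)),("top",(-23,-25,30),T(239,402)),("top",(-46,-25,30),T(183,428)),("top",(-46,25,30),T(147,289))]
fit(D,[527,41,-1.24])
# reference points along plate
E=[("side",(95,-50,10),S(738,147)),("side",(-155,50,10),S(82,535)),("top",(-155,50,10),T(134,232)),("top",(-155,-50,10),T(215,487)),("top",(95,50,10),(275+573/6.,170+78/6.-.4)),("top",(95,-50,10),(275+638/6.,170+266/6.-.4))]
fit(E,[563,-67,-1.24])
E
python3 fit2.py
```

```text
both [527.021  40.479  -1.242] [[0.5, -0.7], [-0.2, -0.7], [-0.1, -0.1], [0.4, -0.6], [-0.6, 0.5], [-0.4, 1.4], [0.6, -0.2], [0.8, -0.3], [0.4, -0.1], [0.8, 0.1], [-0.4, 0.6], [-0.9, -0.2], [-1.6, 0.9]]
side [526.758  40.447  -1.24 ] [[0.5, -0.7], [-0.1, -0.6], [-0.1, 0.0], [0.4, -0.5], [-0.5, 0.6], [-0.2, 1.5]]
top [527.328  40.695  -1.246] [[0.6, -0.2], [0.7, -0.4], [0.4, -0.2], [0.7, 0.1], [-0.5, 0.4], [-1.0, -0.4], [-1.7, 0.7]]
both [563.457 -67.399  -1.235] [[0.6, -1.5], [-0.6, -1.1], [-0.6, 0.5], [-0.1, 0.7], [-0.2, -0.2], [0.0, 0.1]]
side [561.039 -64.853  -1.226] [[0.5, -0.8], [-0.4, 0.4]]
top [564.161 -68.06   -1.242] [[-0.3, -0.1], [-0.0, 0.1], [0.1, -0.2], [0.2, 0.1]]
```

```bash
python3 - <<'E'
from p import *
setcmd((495,337.2,92),Rdown(-1.234))
plan([((527,41,130),Rdown(-1.243)),((527,41,75),Rdown(-1.243))])
E
```

```text
rot [[0.0, 0.0, 0.5], [0.0, 0.0, 0.5]]
dp [[6.77, -29.01, -3.8], [6.77, -29.01, 1.7]]
```

Request:
step_arm(
  delta_rot=[
    [0, 0, 0.5],
    [0, 0, 0.5],
    [0, 0, 0.5],
    [0, 0, 0.5],
    [0, 0, 0.5],
    [0, 0, 0.5],
    [0, 0, 0.5],
    [0, 0, 0.5],
    [0, 0, 0.5],
    [0, 0, 0.5],
    [0, 0, 0.5],
    [0, 0, 0.5],
    [0, 0, 0.5],
    [0, 0, 0.5],
    [0, 0, 0.5],
    [0, 0, 0.5],
  ],
  dp=[
    [0, 0, -3.8],
    [6.77, -29.01, -3.8],
    [6.77, -29.01, -3.8],
    [6.77, -29.01, -3.8],
    [6.77, -29.01, -3.8],
    [6.77, -29.01, -3.8],
    [6.77, -29.01, -3.8],
    [6.77, -29.01, -3.8],
    [6.77, -29.01, -3.8],
    [6.77, -29.01, -3.8],
    [6.77, -29.01, 0],
    [6.77, -29.01, 1.7],
    [6.77, -29.01, 1.7],
    [6.77, -29.01, 1.7],
    [6.77, -29.01, 1.7],
    [6.77, -29.01, 1.7],
  ],
  jaw=[0.7, 0.7, 0.7, 0.7, 0.7, 0.7, 0.7, 0.7, 0.7, 0.7, 0.7, 0.7, 0.7, 0.7, 0.7, 0.7],
)

```text
time: 19.82
ee_pos: [528.5, 42.1, 76.6]
tool_rot: [-3.141, 0.004, -2.812]
contact_force: [0.0, -0.6, -0.7]
finger_gap: 0.277
```

```bash
python3 - <<'E'
from p import *
report()
s=env.capture("side");t=env.capture("top")
crop(s,290,160,110,90,7,'pics/o1.png');crop(t,255,170,110,80,7,'pics/o2.png')
E
```

```text
t 19.82 meas [528.5  42.1  76.6] cmd [527.  41.  75.] roterr [ 0.  -0.2 -0.1]
F jig [ 0.5 -0.1 -0.7] gap 23.5 q [ 0.39  0.39 -0.43  0.   -0.75 -0.06]
grasp jig [-115.3    1.7   95.6] swing 0.218 rad 118.1
```

View pics/o1.png

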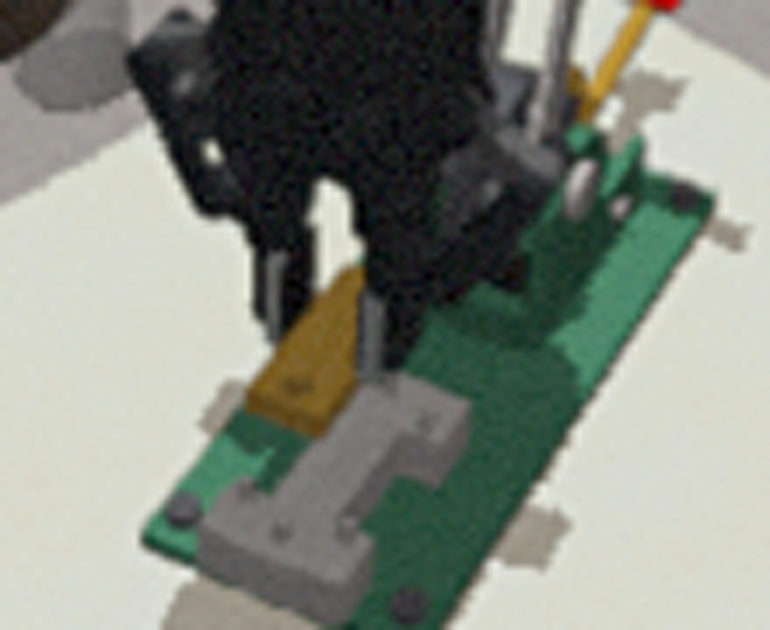

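View pics/o2.png

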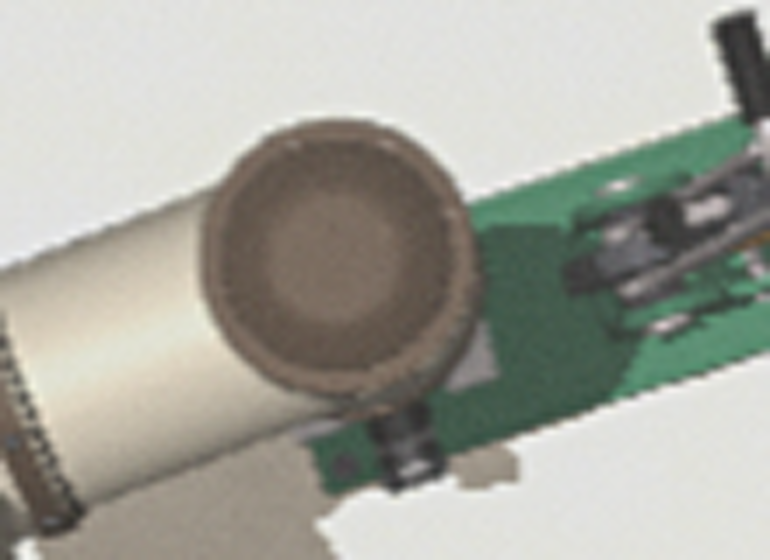

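Request:
step_arm(
  delta_rot=[
    [0, 0, 0],
    [0, 0, 0],
  ],
  dp=[
    [0, 0, 0],
    [0, 0, 0],
  ],
  jaw=[0.7, 0.7],
)

```text
time: 20.08
ee_pos: [527.7, 41.3, 75.9]
tool_rot: [3.141, 0.002, -2.813]
contact_force: [-0.0, -0.1, -0.7]
finger_gap: 0.279
```

```bash
cat > ov.py <<'E'
from p import *
def ov(name,boxes,u0,v0,w,h,s,cam="side"):
    im=env.capture(cam)[:,:,::-1]
    c=cv2.resize(im[v0:v0+h,u0:u0+w],None,fx=s,fy=s,interpolation=cv2.INTER_CUBIC)
    for (cx,cy,z0,hd,lx,ly,lz,col) in boxes:
        P={}
        for i in(-1,1):
            for j in(-1,1):
                for k in(0,1):
                    X=(cx+np.cos(hd)*i*lx/2-np.sin(hd)*j*ly/2,cy+np.sin(hd)*i*lx/2+np.cos(hd)*j*ly/2,z0+k*lz)
                    u=proj(cam,X);P[i,j,k]=tuple(int(round((a-b+.5)*s-.5)) for a,b in zip(u,(u0,v0)))
        for a in P:
            for b in P:
                if sum(x!=y for x,y in zip(a,b))==1 and a<b: cv2.line(c,P[a],P[b],col,1)
    cv2.imwrite(name,c)
E
python3 - <<'E'
from ov import *
report()
m=env.read_state()['ee_pos']
ov('pics/p1.png',[(m[0],m[1],m[2]-2.8,-1.243,64,26,10,(255,0,0)),(527,40.7,30,-1.243,64,26,10,(0,0,255))],315,180,70,75,8)
E
```

```text
t 20.08 meas [527.7  41.3  75.9] cmd [527.  41.  75.] roterr [-0.  -0.1 -0. ]
F jig [ 0.1 -0.1 -0.7] gap 23.7 q [ 0.38  0.39 -0.43 -0.   -0.75 -0.06]
grasp jig [-114.8    0.7   94.9] swing 0.214 rad 117.5
```

View pics/p1.png

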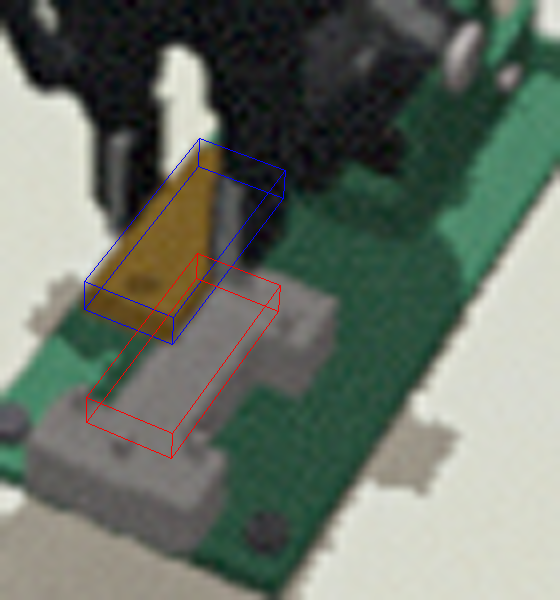

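Request:
step_arm(
  delta_rot=[
    [0, 0, 0],
    [0, 0, 0],
    [0, 0, 0],
    [0, 0, 0],
    [0, 0, 0],
    [0, 0, 0],
    [0, 0, 0],
    [0, 0, 0],
    [0, 0, 0],
  ],
  dp=[
    [0.05, -0.03, 0.7],
    [0.05, -0.03, 1.4],
    [0.05, -0.03, 2.1],
    [0.05, -0.03, 2.6],
    [0.05, -0.03, 2.8],
    [0.05, -0.03, 2.8],
    [0.05, -0.03, 2.8],
    [0.05, -0.03, 2.8],
    [0.05, -0.03, 2.8],
  ],
  jaw=[0.7, 0.7, 0.7, 0.7, 0.7, 0.7, 0.7, 0.7, 0.7],
)

```text
time: 20.88
ee_pos: [527.3, 40.8, 47.6]
tool_rot: [3.142, 0.002, -2.813]
contact_force: [-0.2, 0.5, -0.4]
finger_gap: 0.28
```

```bash
python3 - <<'E'
from ov import *
report()
m=env.read_state()['ee_pos']
ov('pics/p2.png',[(m[0],m[1],m[2]-2.8,-1.243,64,26,10,(255,0,0)),(527,40.7,30,-1.243,64,26,10,(0,0,255))],315,180,70,75,8)
E
```

```text
t 20.88 meas [527.3  40.8  47.6] cmd [527.  41.  75.] roterr [-0.  -0.1 -0. ]
F jig [-0.6 -0.1 -0.4] gap 23.8 q [ 0.38  0.43 -0.45  0.   -0.68 -0.06]
grasp jig [-1.144e+02  1.000e-01  6.660e+01] swing -0.03 rad 114.5
```

View pics/p2.png

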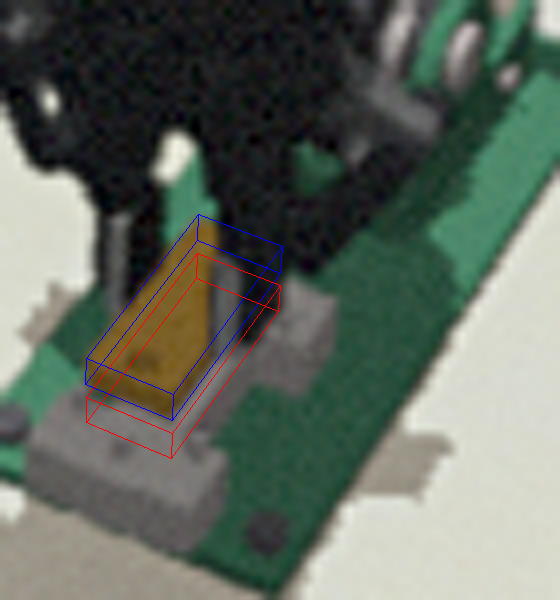

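Request:
step_arm(
  delta_rot=[
    [0, 0, 0],
    [0, 0, 0],
    [0, 0, 0],
    [0, 0, 0],
    [0, 0, 0],
    [0, 0, 0],
  ],
  dp=[
    [0.02, 0, 0.4],
    [0.02, 0, 0.8],
    [0.02, 0, 1.2],
    [0.02, 0, 1.3],
    [0.02, 0, 1.3],
    [0.02, 0, 1.3],
  ],
  jaw=[0.7, 0.7, 0.7, 0.7, 0.7, 0.7],
)

```text
time: 21.43
ee_pos: [526.8, 40.6, 34.1]
tool_rot: [-3.142, 0.001, -2.813]
contact_force: [0.5, 0.1, -0.7]
finger_gap: 0.279
```

```bash
python3 - <<'E'
from ov import *
report()
m=env.read_state()['ee_pos']
ov('pics/p3.png',[(m[0],m[1],m[2]-2.8,-1.243,64,26,10,(255,0,0))],315,180,70,75,8)
E
```

```text
t 21.43 meas [526.8  40.6  34.1] cmd [527.  41.  75.] roterr [ 0. -0. -0.]
F jig [ 0.   0.5 -0.7] gap 23.7 q [ 0.38  0.46 -0.47  0.   -0.65 -0.06]
grasp jig [-114.4   -0.4   53.1] swing -0.147 rad 115.6
```

View pics/p3.png

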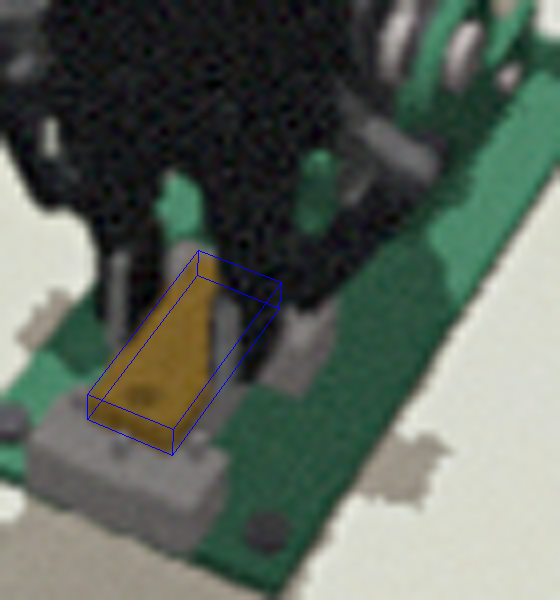

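Request:
step_arm(
  delta_rot=[
    [0, 0, 0],
    [0, 0, 0],
    [0, 0, 0],
    [0, 0, 0],
  ],
  dp=[
    [0, 0, 0.1],
    [0, 0, 0.2],
    [0, 0, 0.2],
    [0, 0, 0.2],
  ],
  jaw=[0.7, 0.7, 0.7, 0.7],
)

```text
time: 21.82
ee_pos: [527.2, 40.7, 32.9]
tool_rot: [-3.142, 0.002, -2.813]
contact_force: [-1.3, 1.2, 5.9]
finger_gap: 0.28
```

Request:
step_arm(
  delta_rot=[
    [0, 0, 0],
    [0, 0, 0],
    [0, 0, 0],
    [0, 0, 0],
    [0, 0, 0],
    [0, 0, 0],
    [0, 0, 0],
    [0, 0, 0],
    [0, 0, 0],
    [0, 0, 0],
    [0, 0, 0],
  ],
  dp=[
    [0, 0, 0],
    [0, 0, 0],
    [0, 0, 0],
    [0, 0, 0],
    [0, 0, -1],
    [0, 0, -3],
    [0, 0, -7],
    [0, 0, -11],
    [0, 0, -11],
    [0, 0, -11],
    [0, 0, -11],
  ],
  jaw=[0.3, 0.2, 0, 0, 0, 0, 0, 0, 0, 0, 0],
)

```text
time: 22.73
ee_pos: [526.3, 40.6, 142.6]
tool_rot: [3.141, 0.001, -2.813]
contact_force: [-0.9, -0.3, -0.2]
finger_gap: 0.497
```

```bash
python3 - <<'E'
from ov import *
report()
m=env.read_state();setcmd(m['ee_pos'],Rdown(-1.242))
ov('pics/q1.png',[],315,180,70,75,8)
ov('pics/q2.png',[],270,170,110,80,7,"top")
E
```

```text
t 22.73 meas [526.3  40.6 142.6] cmd [527.  41.  75.] roterr [-0.  -0.1 -0. ]
F jig [-0.  -0.9 -0.2] gap 42.3 q [ 0.38  0.31 -0.36 -0.   -0.91 -0.06]
grasp jig [-114.5   -0.9  161.6] swing 0.675 rad 146.6
```

View pics/q1.png

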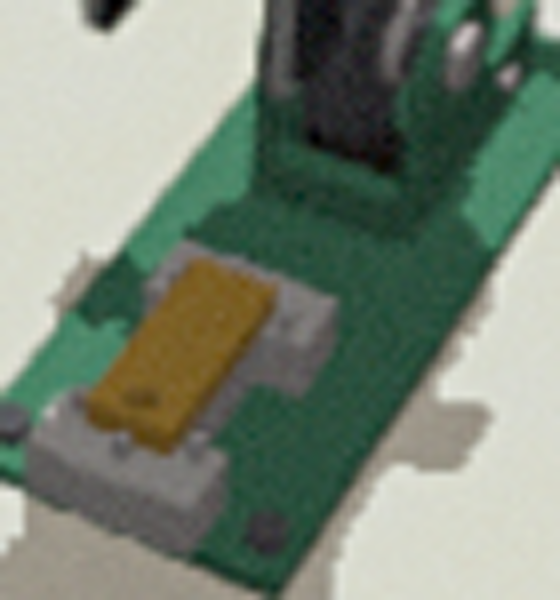

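View pics/q2.png

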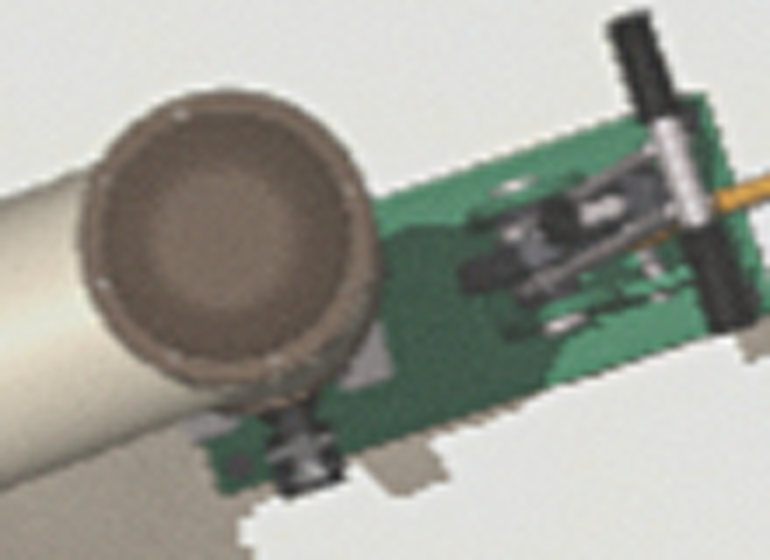

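```bash
python3 - <<'E'
from p import *
cv2.imwrite('pics/r1.png',env.capture("side")[:,:,::-1])
E
```

```text
(no output)
```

View pics/r1.png

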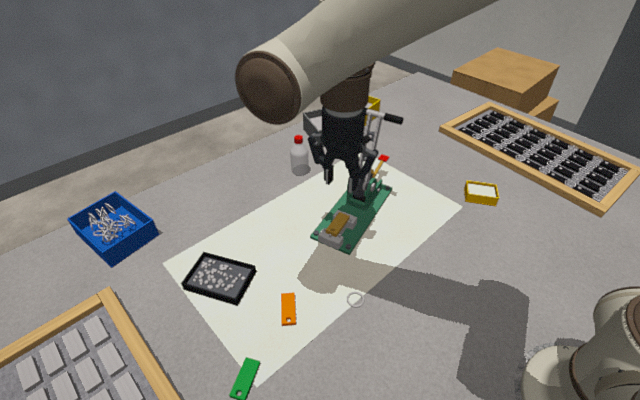

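```bash
python3 - <<'E'
from p import *
o,d=ray("side",269,88)
n=np.array([-np.sin(.38),np.cos(.38)])
# o+td xy = T + s n
A=np.c_[d[:2],-n];t,s=np.linalg.solve(A,np.array([526.3,40.6])-o[:2]);print(s,o+t*d, 364/(t))
E
```

```text
209.33364009156807 [448.65386795 235.00074859 437.62203776] 0.9245707594774029
```

```bash
python3 - <<'E'
from p import *
print(tri((384.0-.1,157.8),(392.6,191.7)), atz("top",392.4,191.7,58),atz("side",383.7,157.9,58))
T=jp(140,0,58);print(T)
R=Rdown(-1.242)
plan([((526.3,40.6,330),R),((T[0],T[1],330),R),((T[0],T[1],100),R)])
E
```

```text
(array([ 608.34158374, -201.32917814,   54.40961746]), [np.float64(0.7576738556075107), np.float64(0.7576738556077125)]) [ 608.48117481 -199.78126032   58.        ] [ 604.69093714 -196.87700765   58.        ]
[ 609.07404652 -200.14557831   58.        ]
rot [[0.0, 0.0, 0.0], [0.0, 0.0, 0.0], [0.0, 0.0, 0.0]]
dp [[0.0, 0.01, -18.74], [-0.06, -25.45, -18.74], [-0.06, -25.45, 4.26]]
```

Request:
step_arm(
  delta_rot=[
    [0, 0, 0],
    [0, 0, 0],
    [0, 0, 0],
    [0, 0, 0],
    [0, 0, 0],
    [0, 0, 0],
    [0, 0, 0],
    [0, 0, 0],
    [0, 0, 0],
    [0, 0, 0],
    [0, 0, 0],
    [0, 0, 0],
    [0, 0, 0],
    [0, 0, 0],
    [0, 0, 0],
    [0, 0, 0],
    [0, 0, 0],
  ],
  dp=[
    [0, 0, -4],
    [0, 0, -8],
    [0, 0, -12],
    [0, 0, -16],
    [0, 0, -18.7],
    [0, 0, -18.7],
    [0, 0, -18.7],
    [0, -4, -18.7],
    [0, -8, -18.7],
    [0, -12, -18.7],
    [0, -16, -18.7],
    [0, -20, -18.7],
    [0, -24, -18.7],
    [0, -25.4, -18.7],
    [0, -25.4, -18.7],
    [0, -25.4, -18.7],
    [0, -25.4, -18.7],
  ],
  jaw=[0, 0, 0.5, 1, 1, 1, 1, 1, 1, 1, 1, 1, 1, 1, 1, 1, 1],
)

```text
time: 24.3
ee_pos: [608.1, -199.1, 327.7]
tool_rot: [3.14, -0.002, -2.813]
contact_force: [0.4, -0.1, 0.7]
finger_gap: 0.003
```

```bash
python3 - <<'E'
from p import *
report()
cv2.imwrite('pics/s1.png',env.capture("side")[:,:,::-1])
E
```

```text
t 24.3 meas [ 608.1 -199.1  327.7] cmd [ 609.1 -200.1  100. ] roterr [-0.1  0.1 -0. ]
F jig [0.2 0.4 0.7] gap 0.3 q [-0.06  0.37  0.22 -0.   -1.42  0.39]
grasp jig [138.7  -0.6 346.7] swing 2.035 rad 309.5
```

View pics/s1.png

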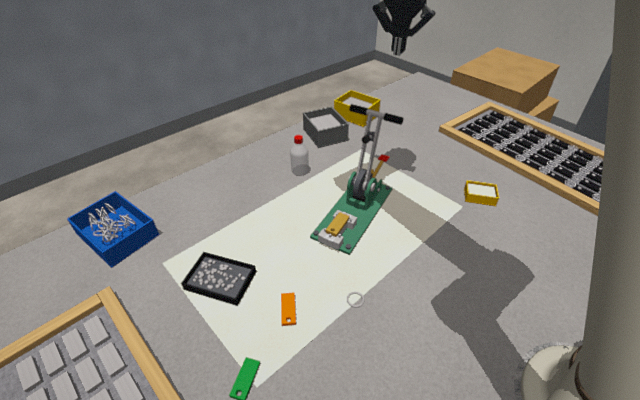

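The blank lies in the nest at (338,225), the arm is cocked, and the tool is above the trigger. I'll descend to just over the pad.

Request:
step_arm(
  delta_rot=[
    [0, 0, 0],
    [0, 0, 0],
    [0, 0, 0],
    [0, 0, 0],
    [0, 0, 0],
    [0, 0, 0],
    [0, 0, 0],
    [0, 0, 0],
    [0, 0, 0],
    [0, 0, 0],
    [0, 0, 0],
    [0, 0, 0],
  ],
  dp=[
    [0, -0.1, 4],
    [0, -0.1, 8],
    [0, -0.1, 12],
    [0, -0.1, 15],
    [0, -0.1, 18],
    [0, -0.1, 20],
    [0, -0.1, 22],
    [0, -0.1, 23.5],
    [0, -0.1, 24.5],
    [0, -0.1, 24.5],
    [0, -0.1, 24.5],
    [0, -0.1, 24.5],
  ],
  jaw=[1, 1, 1, 1, 1, 1, 1, 1, 1, 1, 1, 1],
)

```text
time: 25.35
ee_pos: [610.0, -200.4, 85.8]
tool_rot: [-3.14, 0.003, -2.812]
contact_force: [0.6, 0.1, 0.2]
finger_gap: 0.003
```

```bash
python3 - <<'E'
from ov import *
report()
ov('pics/t1.png',[],320,70,120,120,5)
ov('pics/t2.png',[],300,140,120,90,6,"top")
E
```

```text
t 25.35 meas [ 610.  -200.4   85.8] cmd [ 609.1 -200.1  100. ] roterr [ 0.1 -0.2 -0. ]
F jig [0.1 0.6 0.2] gap 0.3 q [-0.07  0.54 -0.13 -0.   -0.9   0.4 ]
grasp jig [140.6   0.8 104.8] swing 2.899 rad 144.8
```

View pics/t1.png

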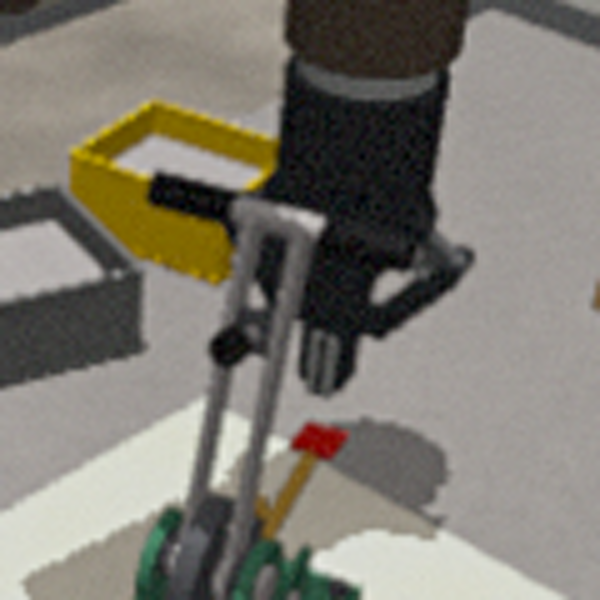

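View pics/t2.png

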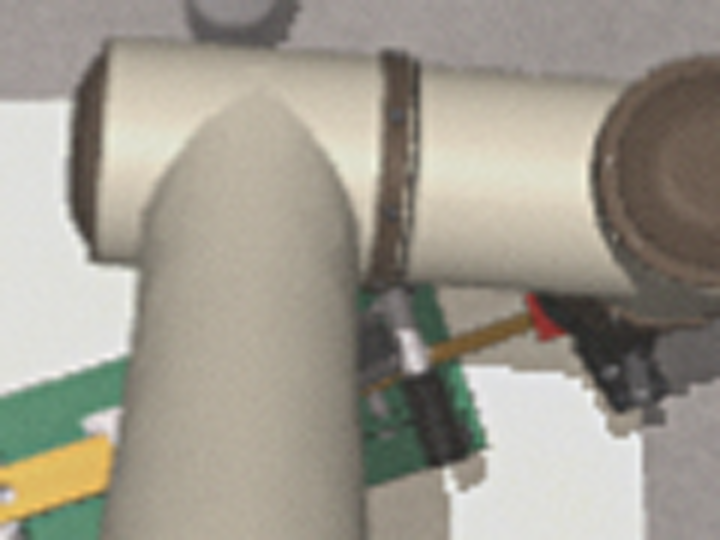

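Request:
step_arm(
  delta_rot=[
    [0, 0, 0],
    [0, 0, 0],
    [0, 0, 0],
    [0, 0, 0],
    [0, 0, 0],
    [0, 0, 0],
  ],
  dp=[
    [0.1, 0, 0.6],
    [0.1, 0, 1.2],
    [0.1, 0, 1.8],
    [0.1, 0, 2.2],
    [0.1, 0, 2.2],
    [0.1, 0, 2.2],
  ],
  jaw=[1, 1, 1, 1, 1, 1],
)

```text
time: 25.95
ee_pos: [607.9, -201.2, 61.6]
tool_rot: [3.141, -0.0, -2.813]
contact_force: [-0.4, -0.8, -0.3]
finger_gap: 0.0
```

Request:
step_arm(
  delta_rot=[
    [0, 0, 0],
    [0, 0, 0],
    [0, 0, 0],
    [0, 0, 0],
  ],
  dp=[
    [0, 0, 0.15],
    [0, 0, 0.3],
    [0, 0, 0.45],
    [0, 0, 0.5],
  ],
  jaw=[1, 1, 1, 1],
)

```text
time: 26.28
ee_pos: [608.5, -201.2, 58.0]
tool_rot: [-3.141, 0.001, -2.813]
contact_force: [-1.0, -0.7, 4.5]
finger_gap: 0.001
```

Contact is at z = 58 with 4.5 N, as expected for the pad. I'll press slowly.

Request:
step_arm(
  delta_rot=[
    [0, 0, 0],
    [0, 0, 0],
    [0, 0, 0],
    [0, 0, 0],
    [0, 0, 0],
    [0, 0, 0],
  ],
  dp=[
    [0, 0, 0.15],
    [0, 0, 0.3],
    [0, 0, 0.45],
    [0, 0, 0.6],
    [0, 0, 0.7],
    [0, 0, 0.7],
  ],
  jaw=[1, 1, 1, 1, 1, 1],
)

```text
time: 26.78
ee_pos: [609.1, -202.2, 54.0]
tool_rot: [-3.139, 0.003, -2.812]
contact_force: [-4.1, -0.5, 14.0]
finger_gap: -0.006
```

Request:
step_arm(
  delta_rot=[
    [0, 0, 0],
    [0, 0, 0],
    [0, 0, 0],
    [0, 0, 0],
  ],
  dp=[
    [0, 0, 0.12],
    [0, 0, 0.24],
    [0, 0, 0.36],
    [0, 0, 0.4],
  ],
  jaw=[1, 1, 1, 1],
)

```text
time: 27.12
ee_pos: [609.3, -203.2, 49.7]
tool_rot: [-3.137, 0.003, -2.812]
contact_force: [-0.2, -6.2, 5.9]
finger_gap: -0.0
```

```bash
python3 - <<'E'
from ov import *
report()
ov('pics/u1.png',[],300,70,120,120,5)
E
```

```text
t 27.12 meas [ 609.3 -203.2   49.7] cmd [ 609.1 -200.1  100. ] roterr [ 0.2 -0.2 -0.1]
F jig [ 5.8 -2.2  5.9] gap -0.0 q [-0.07  0.58 -0.16  0.   -0.82  0.4 ]
grasp jig [142.9  -0.8  68.7] swing -3.132 rad 142.9
```

View pics/u1.png

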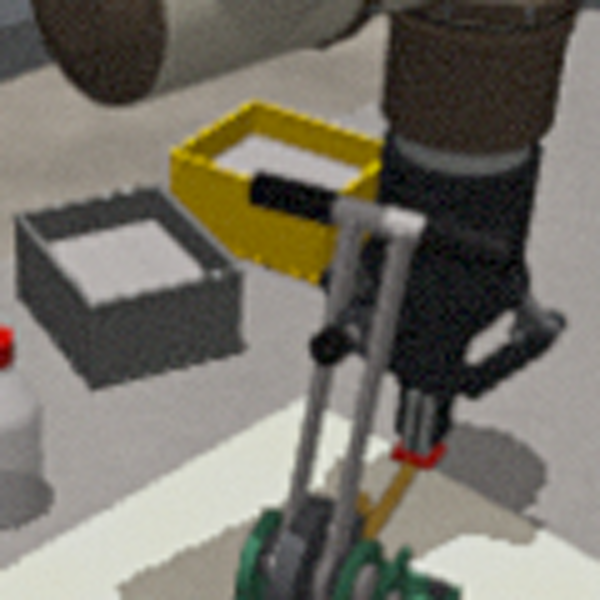

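Request:
step_arm(
  delta_rot=[
    [0, 0, 0],
    [0, 0, 0],
    [0, 0, 0],
    [0, 0, 0],
  ],
  dp=[
    [0, 0, 0.12],
    [0, 0, 0.24],
    [0, 0, 0.36],
    [0, 0, 0.4],
  ],
  jaw=[1, 1, 1, 1],
)

```text
time: 27.5
ee_pos: [608.5, -201.4, 42.1]
tool_rot: [-3.141, 0.001, -2.813]
contact_force: [0.3, -3.2, 1.7]
finger_gap: 0.0
```

```bash
python3 - <<'E'
from ov import *
report()
ov('pics/v1.png',[],300,70,120,120,5)
E
```

```text
t 27.5 meas [ 608.5 -201.4   42.1] cmd [ 609.1 -200.1  100. ] roterr [ 0.  -0.1  0. ]
F jig [ 3.1 -0.8  1.7] gap 0.0 q [-0.07  0.59 -0.17  0.   -0.81  0.4 ]
grasp jig [141.   -1.   61.1] swing -3.079 rad 141.3
```

View pics/v1.png

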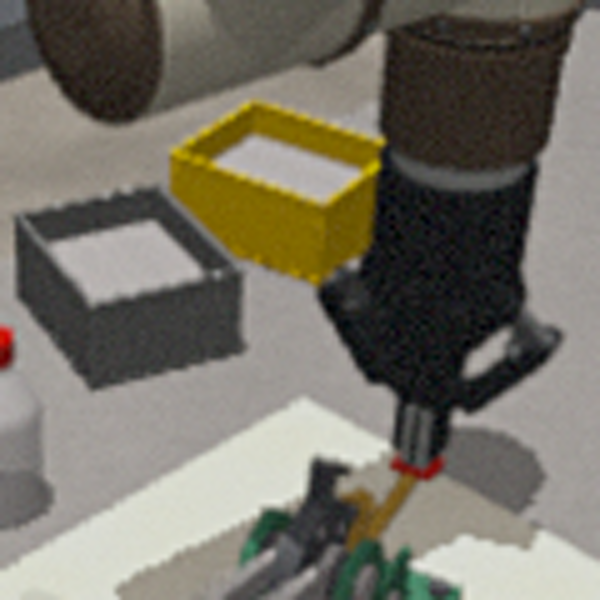

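The arm has snapped down. I'll lift straight off the trigger and look.

Request:
step_arm(
  delta_rot=[
    [0, 0, 0],
    [0, 0, 0],
    [0, 0, 0],
    [0, 0, 0],
    [0, 0, 0],
    [0, 0, 0],
    [0, 0, 0],
    [0, 0, 0],
    [0, 0, 0],
    [0, 0, 0],
    [0, 0, 0],
    [0, 0, 0],
    [0, 0, 0],
    [0, 0, 0],
  ],
  dp=[
    [0, 0, -0.5],
    [0, 0, -1],
    [0, 0, -2],
    [0, 0, -4],
    [0, 0, -7],
    [0, 0, -10],
    [0, 0, -14],
    [0, 0, -18],
    [0, 0, -22],
    [0, 0, -26],
    [0, 0, -26],
    [0, 0, -26],
    [0, 0, -26],
    [0, 0, -26],
  ],
  jaw=[1, 1, 1, 1, 1, 1, 1, 1, 1, 1, 1, 1, 1, 1],
)

```text
time: 28.72
ee_pos: [607.0, -200.7, 300.6]
tool_rot: [3.139, -0.002, -2.813]
contact_force: [0.7, 0.5, 0.0]
finger_gap: -0.004
```

```bash
python3 - <<'E'
from ov import *
report()
cv2.imwrite('pics/w0.png',env.capture("side")[:,:,::-1])
ov('pics/w1.png',[],300,140,120,120,5)
ov('pics/w2.png',[],265,165,140,95,5,"top")
E
```

```text
t 28.72 meas [ 607.  -200.7  300.6] cmd [ 609.1 -200.1  100. ] roterr [-0.1  0.1  0. ]
F jig [-0.3  0.8  0. ] gap -0.4 q [-0.07  0.38  0.17 -0.   -1.36  0.4 ]
grasp jig [140.   -2.1 319.6] swing 2.082 rad 286.1
```

View pics/w0.png

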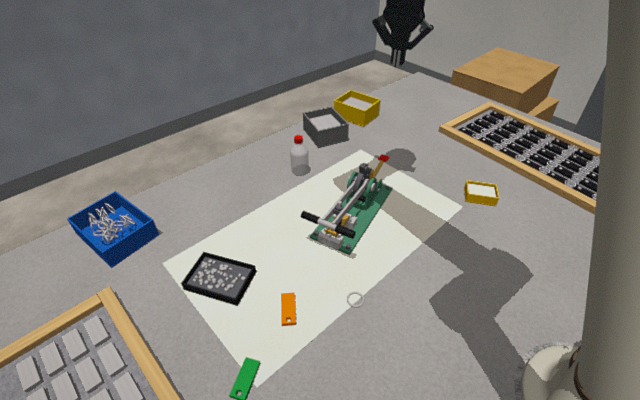

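View pics/w1.png

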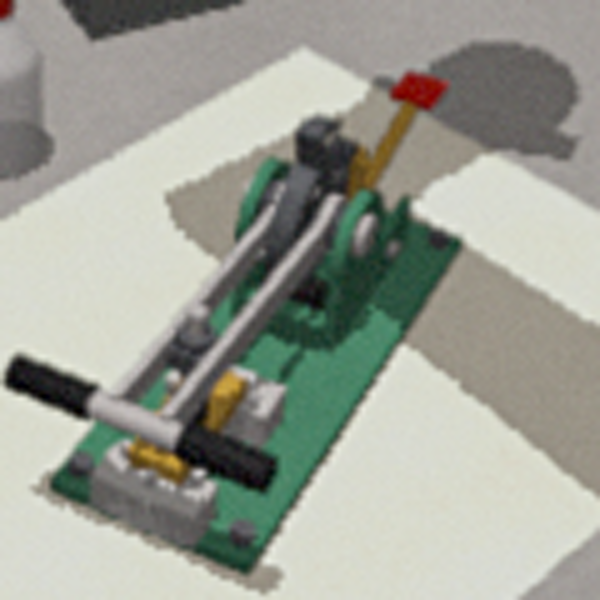

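The side view shows the arm down on the blank, which sits in the nest at crop positions (230,390) and (160,455). The trigger is back up, and the tray, ring, tins, bottle and look-alikes have not moved. The robot is clear, so I'm handing the job in.

```bash
python3 - <<'E'
from workcell import env
print(env.job_done())
E
```

```text
the job is handed in; nothing more can be done
None
```

The brass blank is clamped in the jig, and I handed the job in at about 29 s of the 72 s allowed.

- **Cocking:** I swung the arm back by one grip in small steps, reading the force at each. My first ease-back, from about 1.92 rad, still showed about 8 N of pull, so I pushed slightly further, to about 1.93 rad. Easing back again, the pull fell to zero and the arm stood alone once the fingers opened. The steady handle force there peaked at about 16 N, roughly 4 N above the spring's pull. That suggests the stop was just touched, well under the 12 N extra allowed. Earlier in the swing, around 1.27 rad, the grip read about 24 N along the swing. Part of that was the tool pulling against the arm's radius, so I loosened the grip.
- **Placing:** The blank lies flat between the pins, hole at the handle end. The side camera confirmed this after release.
- **Trigger:** I pressed slowly, with at most about 14 N in the readings. The arm snapped down within about 16 mm of travel.
- **Last checks:** The final side picture shows the arm resting on the blank, the trigger back up and the other things on the bench in their places. The robot was clear, with wrist force near zero. I took a last top picture too but did not look at it.

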